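# Set the plaque mould on its spacer and hold it shut

### The arm

A 6-joint arm with a two-finger parallel gripper is mounted at the origin on a cart in front of the work surface, level with it; the furniture and walls round the work are solid. World frame = base frame: x ahead of the robot, y to its left, z up, the work surface at z = 0. Lengths are in m, angles in degrees, forces in N, time in s.
With the tool pointing down it reaches from about 0.4 to 0.825 m from the base axis. Payload 7 kg.
Tool frame: the origin (TCP) lies midway between the tips of the shut fingers; the grasp point (between the pads) lies r.grasp_offset behind it (r.grasp_offset is the distance from the TCP to the grasp point, in m); z points along the fingers, y is the direction in which the jaws open and shut (so a half turn about z gives the same grasp; the last joint's range is limited). The gripper opens to 88 mm and grips with 3 to 60 N. Pads are 19 mm wide; open, the fingers measure 130 mm over their backs; the gripper's body (78 mm by 193 mm) begins 47 mm behind the grasp point.
Start: joints at [88.413, 20.546, 0.682, 0, -70.136, -16.507], TCP at [0.21, 0.642, 0.227] pointing down, gripper open.
Joint ranges: [-176.03, 176.03], [-82.01, 121.73], [-58.28, 71.71], [-173.87, 95.51], [-174.79, -0.11], [-173.66, 173.66]. Speed limits (degrees/s): [136.94, 136.94, 172.46, 180, 180, 180].

### API

Orientations are given as [roll, pitch, yaw] about the fixed x, y, z axes, in that order (R = Rz(yaw) Ry(pitch) Rx(roll)).
In Python, from plant import status, imaging, r gives the robot as it stands.
- The arm moves only by the tool apply_moves, never from a script. Its argument "moves" is a list of rows, each a list of 6 numbers: the shift along the tool's x, y, z in units of 200 mm (1.0 is 200 mm), then the turn, a rotation vector about the tool's x, y, z in units of 90 degrees (1.0 is 90 degrees). In form: [[tx, ty, tz, rx, ry, rz], ...]. A call has 1 to 12 rows; each row is the pose to reach, as a shift and turn from the pose measured when the call began, along the tool's axes at that moment; what a row does not reach only later rows make up. A row lasts 1/8 s, in which the tool goes at most 62.5 mm and 10.7 degrees, less where a joint would pass 70% of its speed; a pose out of reach is approached as far as the arm can. A call with a number of a shift or a turn outside -1 to 1 is refused whole. A call with a gripper value outside its range is refused whole. "hand" is the closure, from -1 (fully open) to 1 (shut), set as the call begins (left out, the last holds). The fingers move at their own pace and stop on an object; "grip_force" is the grip in N (left out, the last holds). Time passes only in rows, so rows that repeat a pose let the fingers close. It gives the time, the measured TCP pose, the force and the opening at its end, in the units of the state.
- status.get_state(): the state, without advancing time (a new reading comes with each control period).
- imaging.capture(name): name is "scene" or "top" or "wrist"; returns (picture, depth): 480x640x3 uint8, blue, green, red; 480x640 float32, m along the optical axis (not along the pixel's ray), 0 where there is no reading.
- imaging.camera_info(name): a dict with "fx", "fy", "cx", "cy" (pixels), "k1" (the pictures are not rectified: a ray, as slopes to the right and down, at radius r is drawn at 1 + k1 r^2 times it, then the intrinsics apply), "T" (4x4, takes a point from camera to world coordinates). Camera axes: x right, y up, looking along -z (the intrinsics and any distortion apply to the point x, -y, -z); pixel columns grow to the right and rows downward; lengths in m; the calibration is good to about 2 mm. A picture is of the moment at which its call begins: read the wrist's pose just before it. camera_info takes no time and is no camera call; for the wrist camera it gives the pose at the moment of the call.
- r.close_job(): hands the job in, once; it reports no verdict.
The state is a dict: "time_s": time; "joints": joint angles; "qd": joint speeds; "joint_torque": joint torques, N m; "tcp_pos": TCP position; "eef_rot": TCP orientation; "contact_force": force on the tool from outside, world axes, zero at the start; "moment": the same for the moment, N m; "gripper_width": finger opening in m.
Only numpy, scipy, OpenCV 4.12 (cv2) and the standard library are available. Lean on these libraries where they do the work, as an engineer would, in place of code of your own. Each camera call takes 0.05 s, during which the arm holds its last target.

### The job

Set up the hinged plaque mould for casting: lift its tile leaf by the handle until the gap along the open side is wide enough, then slide the thinner of the two spacer bars, plain end first, from the front into the slot along that side until it meets the stop. Bring the leaf down so that it lies flush on the spacer and finish while still holding it pressed firmly down there, without letting go; leave the thicker spacer, the calliper, the screwdriver and the pen where they lie.

Things in the scene. Friction and masses are not known exactly. Their poses are not given: they have to be found in the camera images.
- mould: mould base, fixed: grey metal plate 115 mm (x -65 to +50) by 180 mm (y -100 to +80), 12 mm thick, with a white tile 6 mm proud on it. Origin on the bench under it; x from front (robot side) to back, y from the hinge to the open side, z up. Hinge line along x at y = -85 mm, 31 mm above the bench. The slot for the spacer runs along x at y = +55 mm
- slot_mouth (a point): middle of the slot's floor at the base's front edge (mould x = -65 mm), 12 mm above the bench; axes as the mould's. The slot is 23 mm wide, between the tile's edge and a lip 5 mm high with a flared mouth, open at the front
- slot_stop (a point): middle of the slot's floor at the face of the steel stop block (6 mm high) that closes it at the back, mould x = +30 mm, 95 mm behind slot_mouth; axes as the mould's. The spacer's plain end belongs here
- leaf (a joint): leaf angle, rad, -0.05 to 0.9: 0 = level, its underside 14 mm over the slot's floor (flush on the thin spacer); positive = open side up. Leaf: aluminium plate 90 mm (x -45 to 45) by 155 mm, 10 mm thick, white tile let in, 0.35 kg, ends 160 mm from the hinge line. Stiff hinge: stays where left, takes 3 to 8 N at the handle to move. Starts sagged below level: gap too narrow for the spacer
- leaf_handle (a point): middle of the leaf's round black handle bar: 12 mm thick, along the mould's x, 56 mm free between two posts, centre 34 mm above the leaf's top (39 mm above the hinge axis when level), 140 mm from the hinge line, right above the slot; 70 mm above the bench when level. Axes turn with the leaf, x along the bar
- thin_spacer_grip (a point): centre of the grip block of the THINNER spacer, the one to use: grey plastic bar 130 mm long (x), 20 mm wide (y), 14 mm thick, 0.08 kg, lying flat. Grip block at one end 30 long, 20 wide, 30 mm high, ribbed sides; this point is 15 mm above the underside, the plain end 115 mm from it along +x. Home at the stop, the block stands clear in front of the base
- thin_spacer_tip (a point): middle of the lower edge of the thin spacer's plain end, at its underside; x along the bar towards this end, z up
- thick_spacer_grip (a point): the same point of the THICKER spacer bar (26 mm thick, its grip block 42 mm high, otherwise alike), which is not used; the two may lie in either place
- bench_calliper_mid (a point): middle of the steel calliper (208 mm long) lying on the bench, to be left alone
- bench_screwdriver_mid (a point): middle of the screwdriver (206 mm long) lying on the bench, to be left alone
- bench_pen_mid (a point): middle of the black pen (145 mm long) lying on the bench, to be left alone

How it is judged:
By the outcome, as a careful person would: the job done as asked, in the order asked, and still so for the second after the job is handed in, while the arm keeps its last pose, push and grip.
It also fails if it takes over 64 s, if anything falls off the work surface, if the arm or the gripper's body presses on something with over 40 N, if the wrist force passes 120 N, or if a joint passes its speed limit or range.

## Working session

There is one attempt and no reset: what is moved stays moved. The work goes in short steps, Python scripts to look and compute and a tool call to move; the robot and the scene stay as the last step left them, time stands still between calls to the robot, and variables do not carry over. Pictures are saved under pics/ and viewed, and the job is handed in when it is done.

Besides the shell and the picture viewer there is one more tool, called after "Call:" as name([rows], argument=value, ...), one row to a line, values as JSON. apply_moves: Moves the arm, as the interface text tells. Its arguments: {"type":"object","properties":{"moves":{"type":"array","items":{"type":"array","items":{"type":"number"}}},"hand":{"type":"number"},"grip_force":{"type":"number"}},"required":["moves"]}

```bash
ls; mkdir -p pics; python3 - <<'E'
from plant import status, imaging, r
import cv2
print(status.get_state()); print(r.grasp_offset)
for n in ["scene","top","wrist"]:
    p,d=imaging.capture(n); cv2.imwrite(f"pics/{n}0.png",p)
    print(n,imaging.camera_info(n))
    import numpy as np; np.save(f"pics/{n}0.npy",d)
E
```

```text
pics
{'time_s': 0.0, 'joints': array([ 8.84137980e+01,  2.05894252e+01,  6.31581841e-01, -2.26845772e-02,
       -7.01365343e+01, -1.65059553e+01]), 'qd': array([ 0.00803808,  0.01031692,  0.04670709, -0.05786385, -0.02281962,
        0.14755084]), 'joint_torque': array([-3.40914403e-04, -5.82726824e+01,  2.93048269e+01,  6.99672773e+00,
        6.92003465e-03, -1.63108357e-04]), 'tcp_pos': array([0.20948628, 0.64112032, 0.22562067]), 'eef_rot': array([ 1.79903452e+02, -6.37095089e-03, -1.80998774e+01]), 'contact_force': array([0.20260914, 0.27690132, 0.0724792 ]), 'moment': array([-0.04390178, -0.06395408,  0.02862376]), 'gripper_width': 0.08742344031820427}
0.0188
scene {'fx': 575.8048030151626, 'fy': 575.8048030151626, 'cx': 329.474601563204, 'cy': 231.77759784398495, 'k1': -0.03911622032519789, 'T': array([[ 0.77779258,  0.44545977, -0.44340083, -0.13837667],
       [-0.6284012 ,  0.56492589, -0.53476226, -0.7030307 ],
       [ 0.01227354,  0.69456773,  0.71932262,  1.16627854],
       [ 0.        ,  0.        ,  0.        ,  1.        ]])}
top {'fx': 442.48104885555307, 'fy': 442.48104885555307, 'cx': 317.5149148609497, 'cy': 235.49229081243527, 'k1': -0.09244612843278399, 'T': array([[ 0.00490752,  0.99837757, -0.05672863,  0.48200775],
       [-0.99992859,  0.0055175 ,  0.01060104,  0.11589548],
       [ 0.01089684,  0.05667256,  0.99833335,  1.04366122],
       [ 0.        ,  0.        ,  0.        ,  1.        ]])}
wrist {'fx': 337.35944604795105, 'fy': 337.35944604795105, 'cx': 321.6934730712316, 'cy': 240.99146459537818, 'k1': -0.04186147623379928, 'T': array([[-3.10797372e-01,  9.10832414e-01,  2.71641873e-01,
         2.83823379e-01],
       [-9.50476048e-01, -2.97992034e-01, -8.82951275e-02,
         6.17345392e-01],
       [ 5.25050134e-04, -2.85630987e-01,  9.58339534e-01,
         3.83431090e-01],
       [ 0.00000000e+00,  0.00000000e+00,  0.00000000e+00,
         1.00000000e+00]])}
```

View pics/top0.png

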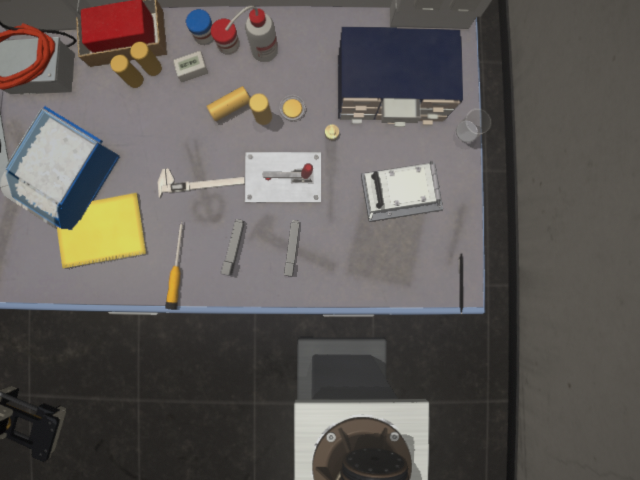

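View pics/scene0.png

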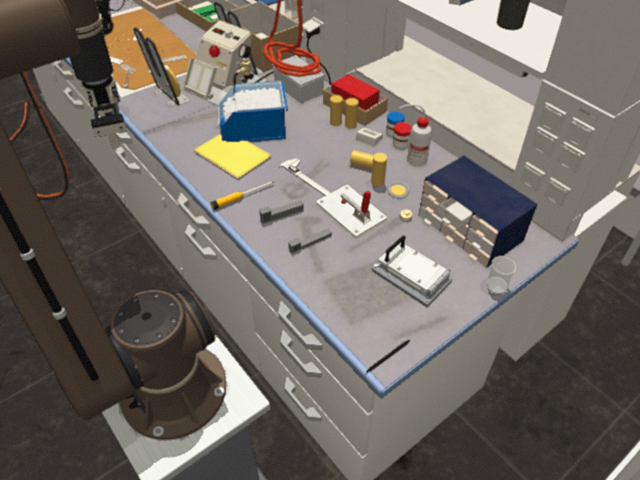

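View pics/wrist0.png

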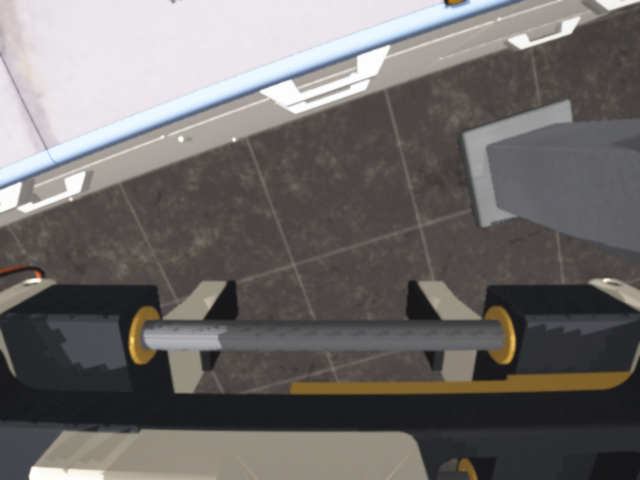

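```bash
cat > h.py <<'E'
import numpy as np, cv2
from scipy.spatial.transform import Rotation as R
from plant import status, imaging, r
def ray(info,u,v):
    K=np.array([[info['fx'],0,info['cx']],[0,info['fy'],info['cy']],[0,0,1]])
    p=cv2.undistortPoints(np.array([[[u,v]]],float),K,np.array([info['k1'],0,0,0,0]))[0,0]
    return np.array([p[0],-p[1],-1.0])
def at_z(info,u,v,z):
    T=info['T']; d=T[:3,:3]@ray(info,u,v); o=T[:3,3]
    return o+d*(z-o[2])/d[2]
def cloud(info,d):
    K=np.array([[info['fx'],0,info['cx']],[0,info['fy'],info['cy']],[0,0,1]])
    vv,uu=np.mgrid[0:480,0:640]
    p=cv2.undistortPoints(np.stack([uu,vv],-1).reshape(-1,1,2).astype(float),K,np.array([info['k1'],0,0,0,0])).reshape(480,640,2)
    P=np.stack([p[...,0]*d,-p[...,1]*d,-d],-1)
    return P@info['T'][:3,:3].T+info['T'][:3,3]
def proj(info,P):
    P=np.atleast_2d(P); T=info['T']; c=(P-T[:3,3])@T[:3,:3]
    x=c[:,0]/-c[:,2]; y=-c[:,1]/-c[:,2]; s=1+info['k1']*(x*x+y*y)
    return np.stack([info['fx']*x*s+info['cx'],info['fy']*y*s+info['cy']],-1)
def crop(img,u0,v0,u1,v1,s,name):
    c=cv2.resize(img[v0:v1,u0:u1],None,fx=s,fy=s,interpolation=cv2.INTER_CUBIC); cv2.imwrite(name,c)
def pose():
    s=status.get_state(); return s['tcp_pos'],R.from_euler('xyz',s['eef_rot'],degrees=True)
def goal(pos,Rg,):
    """row numbers from present pose to goal"""
    p,R0=pose(); t=R0.inv().apply(np.array(pos)-p)/0.2; w=(R0.inv()*Rg).as_rotvec()/(np.pi/2)
    return np.round(np.r_[t,w],4)
E
python3 - <<'E'
from h import *
im=cv2.imread('pics/top0.png'); d=np.load('pics/top0.npy'); info=imaging.camera_info('top')
crop(im,210,205,310,285,8,'pics/c1.png'); crop(im,350,150,450,225,8,'pics/c2.png')
C=cloud(info,d)
for (u,v) in [(150,320-100),(300,215),(330,250),(400,250),(226,268),(232,245),(237,225),(290,270),(292,248),(294,226),(377,190),(410,190),(378,175),(379,205),(430,180)]:
    print(u,v,C[v,u].round(4))
E
```

```text
150 220 [ 5.762e-01  5.056e-01 -4.000e-04]
300 215 [ 0.5898  0.1466 -0.0013]
330 250 [0.482  0.1159 1.0437]
400 250 [ 5.079e-01 -9.080e-02  5.000e-04]
226 268 [0.4641 0.3122 0.041 ]
232 245 [0.5167 0.3016 0.0283]
237 225 [0.563  0.291  0.0269]
290 270 [0.4603 0.1676 0.0308]
292 248 [0.5111 0.1644 0.0102]
294 226 [0.5624 0.16   0.0136]
377 190 [ 0.6393 -0.0262  0.0711]
410 190 [ 0.646  -0.1084  0.0345]
378 175 [ 0.673  -0.0285  0.0719]
379 205 [ 0.6062 -0.031   0.0681]
430 180 [ 0.67   -0.1557  0.0348]
```

View pics/c1.png

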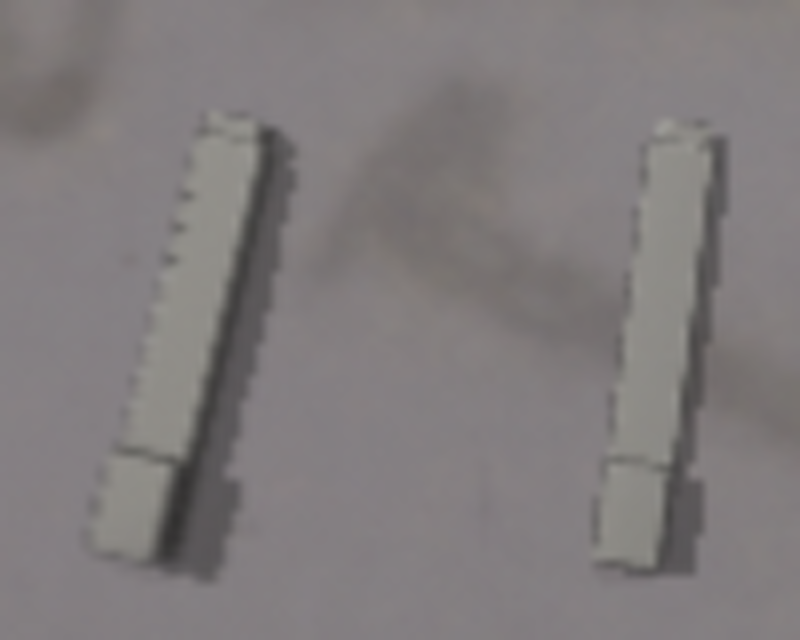

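View pics/c2.png

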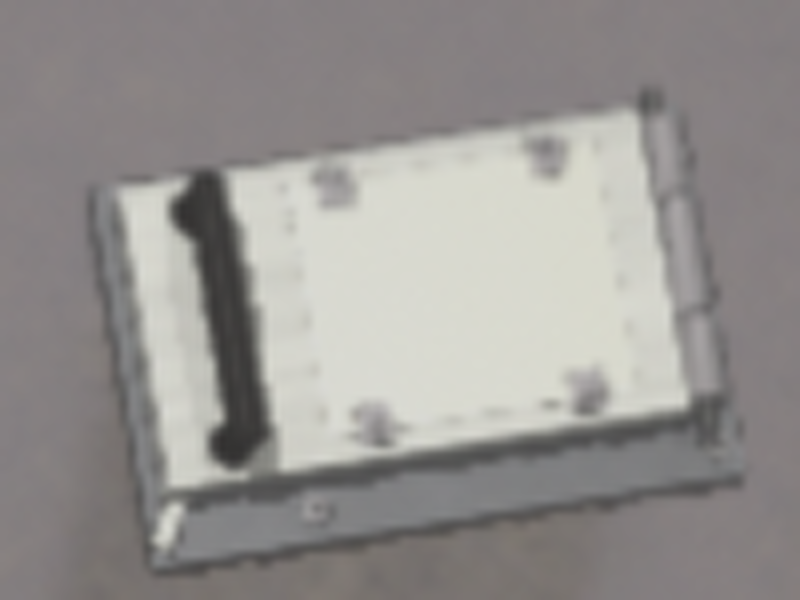

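```bash
python3 - <<'E'
from h import *
info=imaging.camera_info('top')
def P(c,o,z): return at_z(info,o[0]+c[0]/8,o[1]+c[1]/8,z)
o2=(350,150); o1=(210,205)
for n,c,z in [('FL',(155,570),.006),('FR',(742,483),.006),('BL',(95,190),.012),('hF',(238,445),.07),('hB',(200,185),.07)]:
    print(n,P(c,o2,z).round(4))
for n,c,z in [('t gripF L',(597,560),.03),('t gripF R',(657,570),.03),('t tipL',(650,140),.014),('t tipR',(713,142),.014),('gripBack L',(608,460),.03),('gripBack R',(672,468),.03)]:
    print(n,P(c,o1,z).round(4))
E
```

```text
FL [ 0.5753 -0.0173  0.006 ]
FR [ 0.6026 -0.1932  0.006 ]
BL [0.6874 0.0008 0.012 ]
hF [ 0.6045 -0.0324  0.07  ]
hB [ 0.6775 -0.0221  0.07  ]
t gripF L [0.4488 0.1798 0.03  ]
t gripF R [0.4461 0.1627 0.03  ]
t tipL [0.5706 0.1664 0.014 ]
t tipR [0.5701 0.148  0.014 ]
gripBack L [0.4773 0.1769 0.03  ]
gripBack R [0.4752 0.1586 0.03  ]
```

Call:
apply_moves([
  [0.2, 0.19, 0, 0, 0, 0],
  [0.4, 0.38, 0, 0, 0, 0],
  [0.6, 0.57, 0, 0, 0, 0],
  [0.8, 0.76, 0, 0, 0, 0],
  [1, 0.95, 0, 0, 0, 0],
])

```text
time_s: 0.78
tcp_pos: [0.3411, 0.3968, 0.226]
eef_rot: [179.9, -0.0, -18.1]
contact_force: [0.5, 0.2, 0.3]
gripper_width: 0.0878
```

Call:
apply_moves([
  [0.2, 0.19, 0, 0, 0, 0],
  [0.4, 0.38, 0, 0, 0, 0],
  [0.6, 0.57, 0, 0, 0, 0],
  [0.8, 0.76, 0, 0, 0, 0],
  [1, 0.95, 0, 0, 0, 0],
])

```text
time_s: 1.4
tcp_pos: [0.4728, 0.1524, 0.2265]
eef_rot: [179.9, -0.0, -18.1]
contact_force: [1.7, 0.9, -0.0]
gripper_width: 0.0875
```

```bash
python3 - <<'E'
from h import *
print(pose()[0],status.get_state()['time_s'], status.get_state()['eef_rot'])
print(goal([0.52,0.07,0.24],R.from_euler('xyz',[180,0,0],degrees=True)))
E
```

```text
[0.47277067 0.15241212 0.22645892] 1.4 [ 1.79947167e+02 -1.71392217e-02 -1.80671853e+01]
[ 3.523e-01  3.186e-01 -6.730e-02  6.000e-04 -1.000e-04 -2.007e-01]
```

Call:
apply_moves([
  [0.18, 0.16, -0.035, 0, 0, -0.1],
  [0.352, 0.319, -0.067, 0, 0, -0.2],
  [0.352, 0.319, -0.067, 0, 0, -0.2],
])

```text
time_s: 1.78
tcp_pos: [0.5209, 0.0675, 0.2399]
eef_rot: [179.9, 0.0, -0.1]
contact_force: [-0.1, 0.4, 0.1]
gripper_width: 0.0874
```

```bash
python3 - <<'E'
from h import *
import pickle
i=imaging.camera_info('wrist'); print(status.get_state()['tcp_pos'],status.get_state()['eef_rot'])
p,d=imaging.capture('wrist'); cv2.imwrite('pics/w1.png',p); np.save('pics/w1.npy',d); pickle.dump(i,open('pics/w1.pkl','wb'))
E
```

```text
[0.52090218 0.06749577 0.239932  ] [ 1.79924825e+02  1.77410069e-03 -1.47168211e-01]
```

View pics/w1.png

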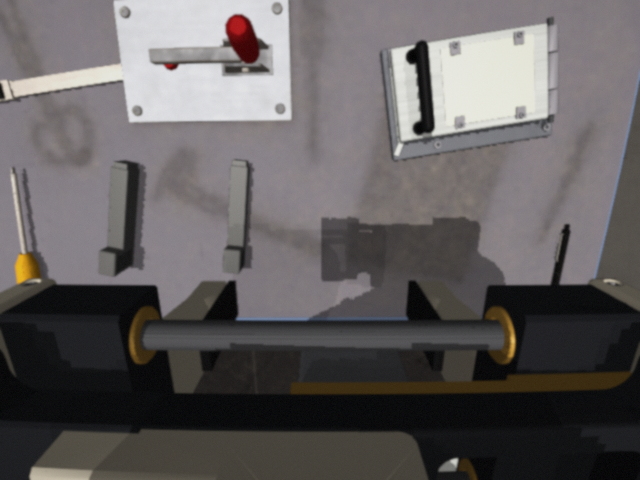

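```bash
python3 - <<'E'
from h import *
p=cv2.imread('pics/w1.png')
crop(p,370,10,570,165,4,'pics/w1a.png'); crop(p,210,150,270,280,4,'pics/w1b.png')
E
```

```text
(no output)
```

View pics/w1a.png

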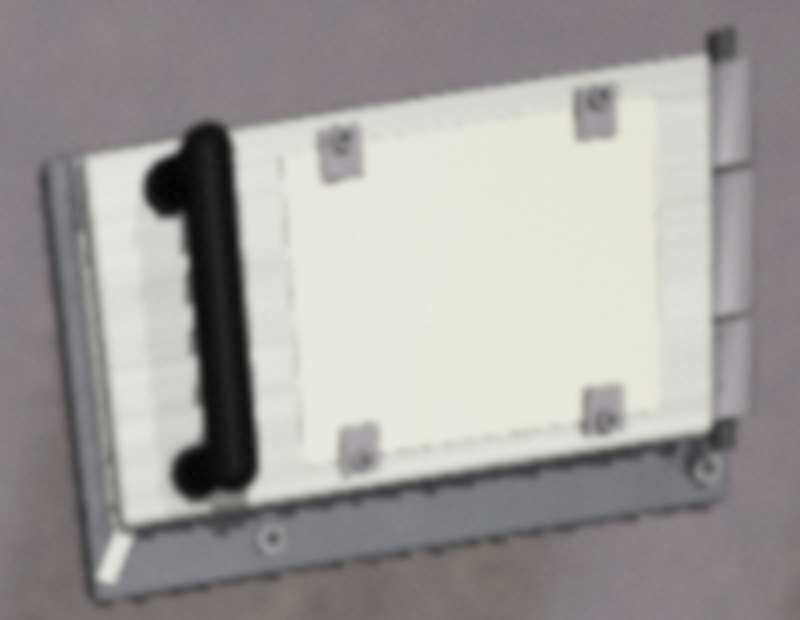

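View pics/w1b.png

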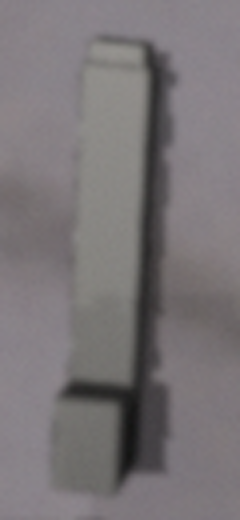

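```bash
cat > fit.py <<'E'
from h import *
import pickle
from scipy.optimize import least_squares
def mould2w(q,P):
    c,s=np.cos(q[2]),np.sin(q[2]); P=np.atleast_2d(P)
    return np.stack([q[0]+c*P[:,0]-s*P[:,1],q[1]+s*P[:,0]+c*P[:,1],P[:,2]],-1)
def leaf2m(a,P):  # P: x, dist from hinge, height over hinge axis
    P=np.atleast_2d(P); c,s=np.cos(a),np.sin(a)
    return np.stack([P[:,0],-.085+c*P[:,1]-s*P[:,2],.031+s*P[:,1]+c*P[:,2]],-1)
def spacer2w(q,P): return mould2w(q,P)
E
python3 - <<'E'
from fit import *
i=pickle.load(open('pics/w1.pkl','rb'))
o=np.array([370,10.])
base=[((95,600),(-.065,.08,0)),((43,168),(.05,.08,0)),((725,500),(-.065,-.1,.012))]
leaf=[((128,528),(-.045,.16,.005)),((85,158),(.045,.16,.005)),((712,435),(-.045,.005,.005)),((708,55),(.045,.005,.005)),((222,307),(0,.14,.039))]
f=lambda q:np.r_[(proj(i,mould2w(q,[b[1] for b in base]))-(np.array([b[0] for b in base])/4+o)).ravel(),
 (proj(i,mould2w(q,leaf2m(q[3],[b[1] for b in leaf])))-(np.array([b[0] for b in leaf])/4+o)).ravel()]
s=least_squares(f,[.65,-.087,.15,-.02],x_scale=[.01,.01,.1,.1],loss='soft_l1'); print(s.x,np.degrees(s.x[2])); print((f(s.x)*4).reshape(-1,2).round(1))
q=s.x
print('handle',mould2w(q,leaf2m(q[3],[0,.14,.039])))
# spacer
o=np.array([210,150.])
sp=[((52,488),(-.015,.01,.015)),((118,493),(-.015,-.01,.015)),((60,398),(.015,.01,.015)),((127,402),(.015,-.01,.015)),((91,40),(.115,.01,-.001)),((147,40),(.115,-.01,-.001)),((97,200),(0,0,0))][:6]
sp=sp[:4]
sp+= [((152,68),(.107,-.01,-.001)),((83,66),(.107,.01,-.001))]
g=lambda q:(proj(i,mould2w(q,[b[1] for b in sp])+[0,0,.015])-(np.array([b[0] for b in sp])/4+o)).ravel()
s=least_squares(g,[.46,.17,-.1],x_scale=[.01,.01,.1]); print(s.x,np.degrees(s.x[2]));print((g(s.x)*4).reshape(-1,2).round(1))
# depth check
C=cloud(i,np.load('pics/w1.npy'))
for u,v in [(232,260),(236,200),(425,85),(120,200),(250,10),(240,30),(480,90),(460,145)]: print(u,v,C[v,u].round(4))
E
```

```text
[ 0.65413707 -0.08192814  0.1609614  -0.0114863 ] 9.222408978251341
[[-8.6  1.6]
 [-4.5  0.4]
 [ 6.2  2.9]
 [-4.8  0.4]
 [-0.6 -6. ]
 [ 4.5 -0.5]
 [ 7.6 -3.3]
 [ 0.4  5.9]]
handle [[ 0.64525206 -0.02720604  0.06838938]]
[ 0.46502732  0.17132941 -0.11364855] -6.511582430471108
[[ 1.5  1.7]
 [ 3.4  3.9]
 [-3.8 -5. ]
 [-1.4 -1.7]
 [ 1.3  3.5]
 [-0.9 -2.2]]
232 260 [0.467  0.1713 0.0308]
236 200 [0.5341 0.1657 0.0143]
425 85 [ 0.647  -0.0246  0.075 ]
120 200 [0.537  0.2944 0.0259]
250 10 [0.7278 0.1393 0.0109]
240 30 [0.6781 0.127  0.1208]
480 90 [ 0.6489 -0.0922  0.0349]
460 145 [ 0.5948 -0.0867  0.0113]
```

```bash
cat >> fit.py <<'E'
Q=np.array([0.6541,-0.0819,0.161]); A0=-0.012
go=0.0188
def leafgoal(a,back=0.0,dx=0.0,dz=0.0):
    G=mould2w(Q,leaf2m(a,[dx,.14,.039]))[0]+[0,0,dz]
    Rg=R.from_euler('z',Q[2])*R.from_euler('x',a+np.pi)
    return G+Rg.apply([0,0,go-back]),Rg
E
python3 - <<'E'
from fit import *
print(goal(*leafgoal(A0,.07))); print(goal(*leafgoal(A0,.03)));print(goal(*leafgoal(A0,0)), leafgoal(A0,0)[0])
E
```

```text
[ 0.6274  0.4722  0.6009 -0.007   0.001  -0.1055]
[ 0.6279  0.4744  0.8008 -0.007   0.001  -0.1055]
[ 0.6283  0.476   0.9508 -0.007   0.001  -0.1055] [ 0.64524596 -0.02738198  0.04951859]
```

Call:
apply_moves([
  [0.2, 0.15, 0.2, 0, 0, -0.03],
  [0.4, 0.31, 0.4, 0, 0, -0.07],
  [0.627, 0.472, 0.6, -0.007, 0.001, -0.105],
  [0.627, 0.473, 0.7, -0.007, 0.001, -0.105],
  [0.627, 0.473, 0.7, -0.007, 0.001, -0.105],
])

```text
time_s: 2.45
tcp_pos: [0.6432, -0.0266, 0.0966]
eef_rot: [179.3, 0.3, 9.1]
contact_force: [-0.5, 1.1, 1.5]
gripper_width: 0.0876
```

```bash
cat > snap.py <<'E'
from fit import *
import sys
n=sys.argv[1]; cam=sys.argv[2] if len(sys.argv)>2 else 'wrist'
i=imaging.camera_info(cam)
p,d=imaging.capture(cam); cv2.imwrite(f'pics/{n}.png',p); np.save(f'pics/{n}.npy',d); pickle.dump(i,open(f'pics/{n}.pkl','wb'))
E
python3 snap.py w2; python3 - <<'E'
from fit import *
print(goal(*leafgoal(A0,.0)))
i=pickle.load(open('pics/w2.pkl','rb'));p=cv2.imread('pics/w2.png')
for P in [(-.03,.14,.039),(.03,.14,.039),(0,.14,.039),(-.045,.16,.005),(.045,.16,.005)]:
    u,v=proj(i,mould2w(Q,leaf2m(A0,P)))[0]; cv2.circle(p,(int(u),int(v)),2,(0,0,255),-1)
cv2.imwrite('pics/w2m.png',p)
E
```

```text
[ 5.200e-03  4.200e-03  2.464e-01  2.000e-04  1.700e-03 -9.000e-04]
```

View pics/w2m.png

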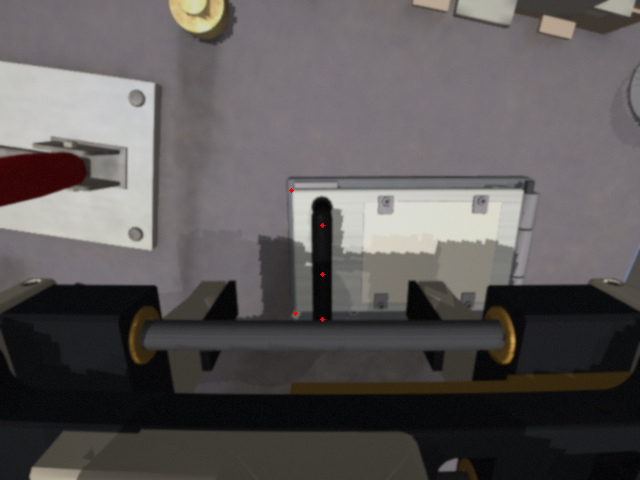

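Call:
apply_moves([
  [0.003, 0.002, 0.12, 0, 0, 0],
  [0.005, 0.004, 0.24, 0, 0.001, 0],
  [0.005, 0.004, 0.245, 0, 0.001, 0],
])

```text
time_s: 2.88
tcp_pos: [0.6444, -0.0262, 0.0504]
eef_rot: [179.3, 0.1, 9.2]
contact_force: [-0.4, 0.3, 0.4]
gripper_width: 0.0877
```

Call:
apply_moves([
  [0, 0, 0, 0, 0, 0],
  [0, 0, 0, 0, 0, 0],
  [0, 0, 0, 0, 0, 0],
  [0, 0, 0, 0, 0, 0],
  [0, 0, 0, 0, 0, 0],
], hand=1, grip_force=25)

```text
time_s: 3.5
tcp_pos: [0.6444, -0.0263, 0.0504]
eef_rot: [179.3, 0.1, 9.2]
contact_force: [-0.5, 0.4, -0.5]
gripper_width: 0.0432
```

Call:
apply_moves([
  [0, 0, 0, 0, 0, 0],
  [0, 0, 0, 0, 0, 0],
  [0, 0, 0, 0, 0, 0],
  [0, 0, 0, 0, 0, 0],
  [0, 0, 0, 0, 0, 0],
])

```text
time_s: 4.12
tcp_pos: [0.6445, -0.0269, 0.0504]
eef_rot: [179.3, 0.1, 9.2]
contact_force: [2.0, -5.7, -1.8]
gripper_width: 0.0113
```

```bash
python3 - <<'E'
from fit import *
s=status.get_state(); print(s)
p,R0=pose(); G0=p-R0.apply([0,0,go])
m=np.linalg.inv(R.from_euler('z',Q[2]).as_matrix())@(G0-[Q[0],Q[1],0]); print('grasp in mould',m, 'angle',np.arctan2(m[2]-.031,m[1]+.085)-np.arctan2(.039,.14))
E
```

```text
{'time_s': 4.125, 'joints': array([ 15.34499633,  26.59893455, -15.48474584,   0.96106626,
       -48.1025956 ,  83.18875263]), 'qd': array([ 0.02160191,  0.09112537,  0.04246418, -0.00318849, -0.08083392,
       -0.10015834]), 'joint_torque': array([ 3.22458453e+00, -6.09326220e+01,  2.35907096e+01,  4.19977739e+00,
        1.03889848e-02, -4.54859273e-02]), 'tcp_pos': array([ 0.6444791 , -0.02690309,  0.05039438]), 'eef_rot': array([1.79269209e+02, 1.04338371e-01, 9.17605368e+00]), 'contact_force': array([ 2.00724738, -5.68245575, -1.81565981]), 'moment': array([-1.79121193, -0.59710758, -0.01247837]), 'gripper_width': 0.011289362095621622}
grasp in mould [-0.00064574  0.0560677   0.06919282] angle -0.007281094741607097
```

```bash
cat >> fit.py <<'E'
def rel(a,b):
    p0,R0=leafgoal(a); p1,R1=leafgoal(b)
    return np.round(np.r_[R0.inv().apply(p1-p0)/.2,(R0.inv()*R1).as_rotvec()/(np.pi/2)],4)
E
python3 - <<'E'
from fit import *
for b in [.02,.05,.08,.11,.14,.17,.2,.22]: print(b,list(rel(A0,b)))
E
```

```text
0.02 [np.float64(-0.0), np.float64(0.0036), np.float64(-0.0223), np.float64(0.0204), np.float64(0.0), np.float64(0.0)]
0.05 [np.float64(0.0), np.float64(0.0076), np.float64(-0.0432), np.float64(0.0395), np.float64(0.0), np.float64(0.0)]
0.08 [np.float64(0.0), np.float64(0.0122), np.float64(-0.0639), np.float64(0.0586), np.float64(0.0), np.float64(0.0)]
0.11 [np.float64(0.0), np.float64(0.0175), np.float64(-0.0844), np.float64(0.0777), np.float64(0.0), np.float64(0.0)]
0.14 [np.float64(-0.0), np.float64(0.0234), np.float64(-0.1048), np.float64(0.0968), np.float64(0.0), np.float64(0.0)]
0.17 [np.float64(0.0), np.float64(0.0298), np.float64(-0.125), np.float64(0.1159), np.float64(0.0), np.float64(0.0)]
0.2 [np.float64(0.0), np.float64(0.0369), np.float64(-0.145), np.float64(0.135), np.float64(0.0), np.float64(0.0)]
0.22 [np.float64(0.0), np.float64(0.042), np.float64(-0.1582), np.float64(0.1477), np.float64(0.0), np.float64(0.0)]
```

Call:
apply_moves([
  [0, 0.0036, -0.0223, 0.0204, 0, 0],
  [0, 0.0076, -0.0432, 0.0395, 0, 0],
  [0, 0.0122, -0.0639, 0.0586, 0, 0],
  [0, 0.0175, -0.0844, 0.0777, 0, 0],
])

```text
time_s: 4.62
tcp_pos: [0.645, -0.0299, 0.0664]
eef_rot: [-173.7, 0.1, 9.2]
contact_force: [3.1, -2.5, -7.4]
gripper_width: 0.0112
```

```bash
python3 - <<'E'
from fit import *
s=status.get_state(); print(s['eef_rot'],s['tcp_pos'],leafgoal(.105)[0])
for b in [.14,.17,.2,.22]: print(b,rel(.105,b).tolist())
E
```

```text
[-1.73657904e+02  1.29872745e-01  9.15942374e+00] [ 0.64495341 -0.02988583  0.06642698] [ 0.64574619 -0.03046208  0.06576175]
0.14 [-0.0, 0.004, -0.0244, 0.0223, 0.0, -0.0]
0.17 [0.0, 0.008, -0.0453, 0.0414, -0.0, -0.0]
0.2 [-0.0, 0.0127, -0.0659, 0.0605, 0.0, 0.0]
0.22 [-0.0, 0.0162, -0.0797, 0.0732, 0.0, 0.0]
```

Call:
apply_moves([
  [0, 0.004, -0.0244, 0.0223, 0, 0],
  [0, 0.008, -0.0453, 0.0414, 0, 0],
  [0, 0.0127, -0.0659, 0.0605, 0, 0],
  [0, 0.0162, -0.0797, 0.0732, 0, 0],
  [0, 0.0162, -0.0797, 0.0732, 0, 0],
])

```text
time_s: 5.25
tcp_pos: [0.6458, -0.0349, 0.0822]
eef_rot: [-167.0, 0.1, 9.1]
contact_force: [1.3, 0.0, -3.3]
gripper_width: 0.0112
```

```bash
python3 snap.py s3 scene; python3 - <<'E'
import sys; sys.path.insert(0,'.')
from h import *
p=cv2.imread('pics/s3.png'); crop(p,330,190,490,310,5,'pics/s3c.png')
s=status.get_state(); print(s['contact_force'],s['moment'],s['tcp_pos'],s['eef_rot'])
E
```

```text
[ 1.27038881 -0.38432416 -3.08744158] [-1.02446169 -0.58535987 -0.04929683] [ 0.64582093 -0.03493765  0.08220428] [-1.67076663e+02  1.21401809e-01  9.14550484e+00]
```

View pics/s3c.png

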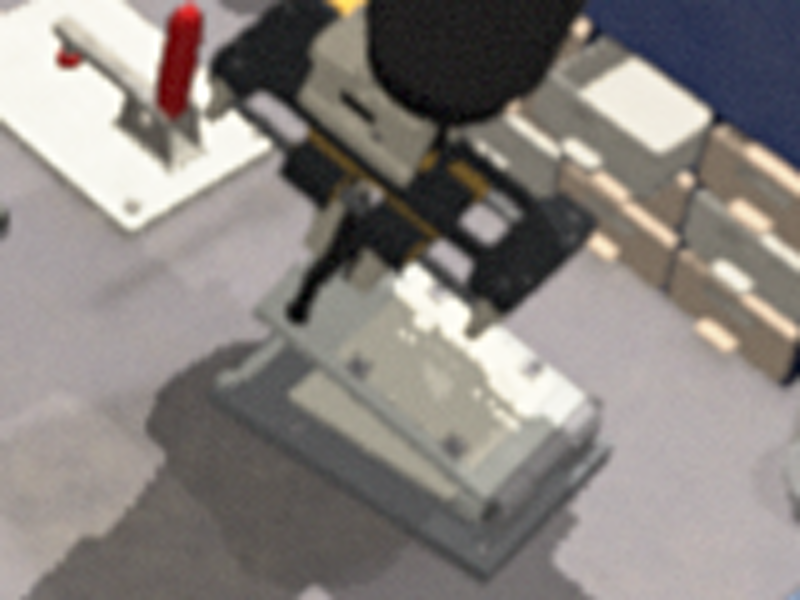

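Call:
apply_moves([
  [0, 0, 0, 0, 0, 0],
  [0, 0, 0, 0, 0, 0],
  [0, 0, 0, 0, 0, 0],
  [0, 0, 0, 0, 0, 0],
], hand=0)

```text
time_s: 5.8
tcp_pos: [0.6459, -0.0349, 0.0824]
eef_rot: [-167.1, 0.1, 9.2]
contact_force: [0.1, 0.1, 0.1]
gripper_width: 0.0421
```

Call:
apply_moves([
  [0, 0, -0.15, 0, 0, 0],
  [0, 0, -0.35, 0, 0, 0],
  [0, 0, -0.5, 0, 0, 0],
  [0, 0, -0.5, 0, 0, 0],
])

```text
time_s: 6.3
tcp_pos: [0.6511, -0.0576, 0.1829]
eef_rot: [-167.2, -0.2, 9.1]
contact_force: [0.5, -0.7, 0.1]
gripper_width: 0.0438
```

```bash
python3 snap.py w4;  python3 - <<'E'
from fit import *
i=pickle.load(open('pics/w4.pkl','rb'));p=cv2.imread('pics/w4.png')
for P in [(0,.14,.039),(-.045,.16,.005),(.045,.16,.005)]:
    u,v=proj(i,mould2w(Q,leaf2m(.22,P)))[0]; cv2.circle(p,(int(u),int(v)),2,(0,0,255),-1)
cv2.imwrite('pics/w4m.png',p)
# spacer grasp plan
S=np.array([.4650,.1713,-.1136])
def spg(x,z,tilt=12):
    Rg=R.from_euler('z',S[2])*R.from_euler('y',-np.radians(tilt))*R.from_euler('x',np.pi)
    return mould2w(S,[x,0,z])[0],Rg
# tool z direction check
p_,Rg=spg(0,.1); print(Rg.apply([0,0,1]))
print(pose()[0],goal([.46,.15,.14],Rg))
E
```

```text
[ 0.20657159 -0.023568   -0.9781476 ]
[ 0.6500607  -0.05708176  0.18106118] [-0.7739 -1.0977  0.4619 -0.1602  0.1513  0.1576]
```

View pics/w4m.png

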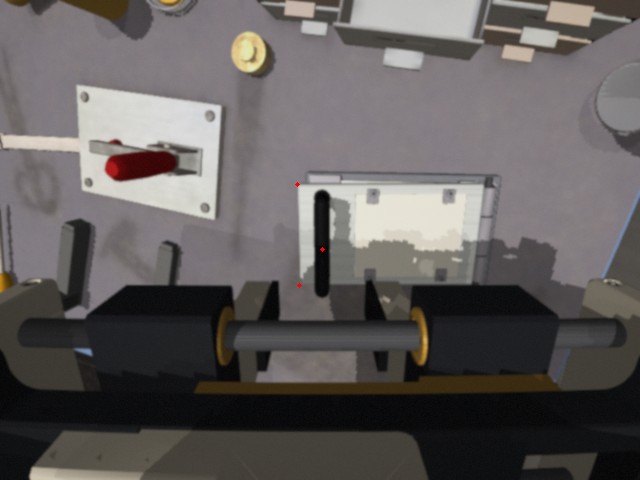

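Call:
apply_moves([
  [-0.15, -0.2, 0.0, -0.03, 0.03, 0.03],
  [-0.3, -0.4, 0.05, -0.06, 0.06, 0.06],
  [-0.45, -0.6, 0.1, -0.09, 0.09, 0.09],
  [-0.6, -0.8, 0.2, -0.12, 0.12, 0.12],
  [-0.75, -1.0, 0.3, -0.16, 0.151, 0.158],
  [-0.75, -1.0, 0.3, -0.16, 0.151, 0.158],
])

```text
time_s: 7.1
tcp_pos: [0.4666, 0.1256, 0.166]
eef_rot: [179.9, -12.0, -6.4]
contact_force: [1.3, -0.3, -0.6]
gripper_width: 0.0442
```

```bash
cat >> fit.py <<'E'
S=np.array([.4650,.1713,-.1136])
def spg(x,zg,tilt=12,up=0):
    """TCP for grasp point at spacer x, height zg above bench"""
    Rg=R.from_euler('z',S[2])*R.from_euler('y',-np.radians(tilt))*R.from_euler('x',np.pi)
    return mould2w(S,[x,0,zg])[0]+Rg.apply([0,0,go])+[0,0,up],Rg
E
python3 snap.py w5; python3 - <<'E'
from fit import *
s=status.get_state();print(s['tcp_pos'],s['eef_rot'])
for up in [.06,.03,0]: print(goal(*spg(0,.024,up=up)))
print(spg(0,.024)[0])
E
```

```text
[0.46585232 0.12573247 0.16557184] [179.90239613 -11.98365443  -6.48505531]
[-1.140e-01 -2.267e-01  4.864e-01  1.000e-03  2.000e-04  3.000e-04]
[-1.451e-01 -2.270e-01  6.331e-01  1.000e-03  2.000e-04  3.000e-04]
[-1.763e-01 -2.272e-01  7.798e-01  1.000e-03  2.000e-04  3.000e-04]
[0.46888355 0.17085692 0.00561083]
```

View pics/w5.png

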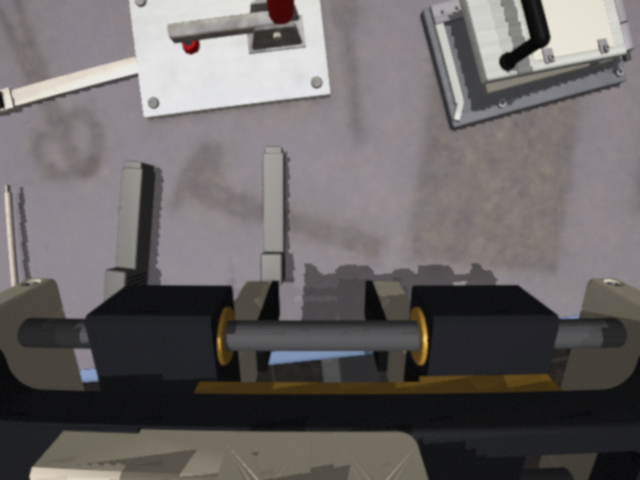

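Call:
apply_moves([
  [-0.06, -0.12, 0.24, 0, 0, 0],
  [-0.114, -0.227, 0.486, 0, 0, 0],
  [-0.114, -0.227, 0.486, 0, 0, 0],
])

```text
time_s: 7.52
tcp_pos: [0.4664, 0.1692, 0.0615]
eef_rot: [179.5, -11.7, -6.3]
contact_force: [0.1, -0.1, 1.2]
gripper_width: 0.044
```

```bash
python3 snap.py w6; python3 - <<'E'
from fit import *
i=pickle.load(open('pics/w6.pkl','rb'));p=cv2.imread('pics/w6.png')
for P in [(.115,.01,.014),(.115,-.01,.014),(.015,.01,.03),(.015,-.01,.03)]:
    u,v=proj(i,mould2w(S,P))[0]; cv2.circle(p,(int(u),int(v)),1,(0,0,255),-1)
crop(p,220,100,420,300,4,'pics/w6m.png')
for up in [.03,0]: print(goal(*spg(0,.024,up=up)))
E
```

```text
[-0.022  -0.0082  0.1378  0.0041  0.0024  0.0016]
[-0.0527 -0.0092  0.2847  0.0041  0.0024  0.0016]
```

View pics/w6m.png

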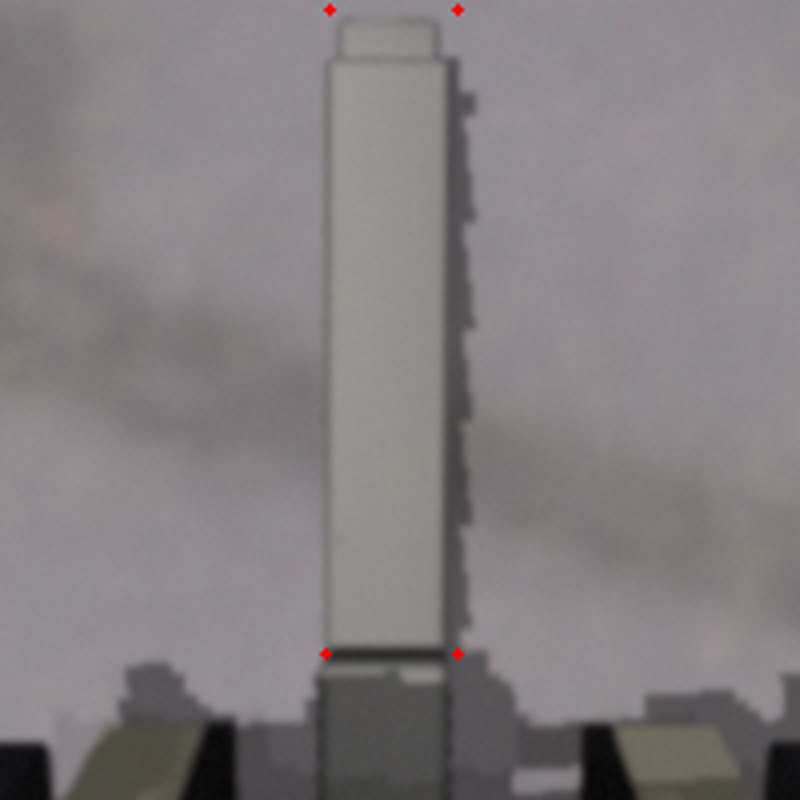

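Call:
apply_moves([
  [-0.03, -0.014, 0.14, 0.004, 0.002, 0.001],
  [-0.058, -0.014, 0.28, 0.004, 0.002, 0.001],
  [-0.058, -0.014, 0.285, 0.004, 0.002, 0.001],
])

```text
time_s: 7.95
tcp_pos: [0.4713, 0.1726, 0.0089]
eef_rot: [179.9, -11.7, -6.5]
contact_force: [-0.9, -1.3, -0.5]
gripper_width: 0.0437
```

Call:
apply_moves([
  [0, 0, 0, 0, 0, 0],
  [0, 0, 0, 0, 0, 0],
  [0, 0, 0, 0, 0, 0],
  [0, 0, 0, 0, 0, 0],
  [0, 0, 0, 0, 0, 0],
], hand=1, grip_force=25)

```text
time_s: 8.57
tcp_pos: [0.4713, 0.1727, 0.0097]
eef_rot: [179.9, -11.8, -6.5]
contact_force: [-3.8, -0.7, 8.7]
gripper_width: 0.0199
```

```bash
python3 - <<'E'
from fit import *
s=status.get_state(); print(s['contact_force'],s['moment'],s['gripper_width'])
p,R0=pose(); 
for dz in [.005,.03,.06]: print(goal(p+[0,0,dz],R0))
E
```

```text
[-3.79057226 -0.7034481   8.65778278] [-0.37381158  1.31222056 -0.0622247 ] 0.019902277452638405
[ 0.0051  0.     -0.0245  0.      0.      0.    ]
[ 3.060e-02  1.000e-04 -1.468e-01  0.000e+00  0.000e+00  0.000e+00]
[ 0.0612  0.0003 -0.2937  0.      0.      0.    ]
```

Call:
apply_moves([
  [0.005, 0, -0.0245, 0, 0, 0],
  [0.03, 0, -0.147, 0, 0, 0],
  [0.061, 0, -0.294, 0, 0, 0],
  [0.061, 0, -0.294, 0, 0, 0],
])

```text
time_s: 9.07
tcp_pos: [0.4721, 0.1747, 0.072]
eef_rot: [-179.8, -11.9, -6.5]
contact_force: [0.8, 1.1, -0.2]
gripper_width: 0.0196
```

```bash
python3 snap.py w7; python3 snap.py s7 scene; python3 - <<'E'
from fit import *
p=cv2.imread('pics/w7.png');crop(p,220,100,420,300,4,'pics/w7m.png')
p=cv2.imread('pics/s7.png');crop(p,250,150,450,300,4,'pics/s7m.png')
s=status.get_state(); print(s['contact_force'],s['tcp_pos'],s['eef_rot'],s['gripper_width'])
E
```

```text
[ 0.03072314  0.03357639 -0.77715998] [0.47104812 0.1728906  0.06982585] [179.98667377 -11.78328025  -6.46563269] 0.01983415560586229
```

View pics/w7m.png

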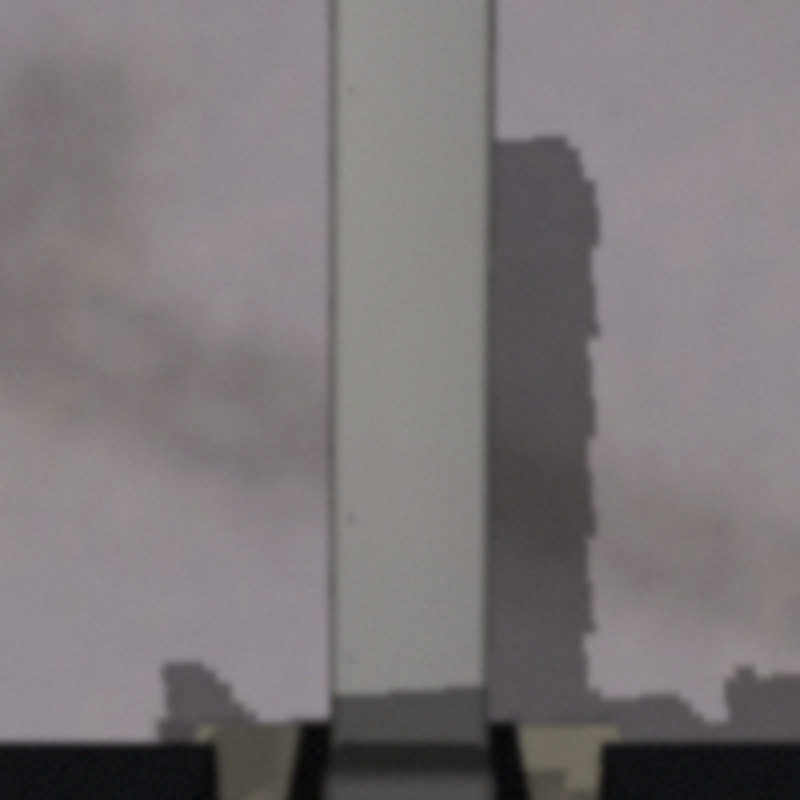

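View pics/s7m.png

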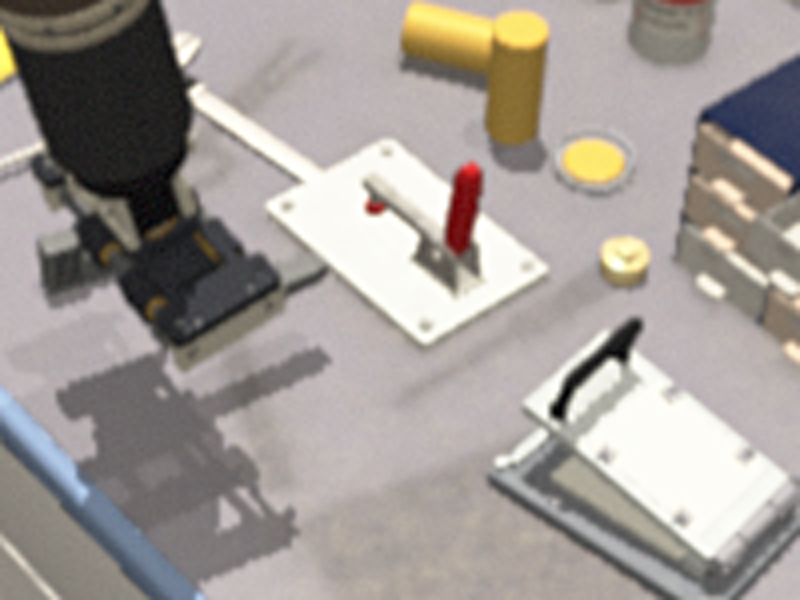

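```bash
python3 - <<'E'
from fit import *
i=pickle.load(open('pics/w7.pkl','rb'));p=cv2.imread('pics/w7.png'); C=cloud(i,np.load('pics/w7.npy'))
crop(p,280,20,370,160,5,'pics/w7t.png')
P=np.array([C[v,u] for v in range(70,268,3) for u in range(308,337,3)])
P=P[(P[:,2]>.05)]
Rz=R.from_euler('z',-S[2]); L=Rz.apply(P)
A=np.c_[L[:,0],np.ones(len(L))]; print(np.polyfit(L[:,0],L[:,2],1), len(P), np.polyval(np.polyfit(L[:,0],L[:,2],1),Rz.apply(pose()[0])[0]), L[:,0].min(),L[:,0].max())
E
```

```text
[-0.0241053   0.08888941] 620 0.07808026549405954 0.46731087994134596 0.5569002139340294
```

View pics/w7t.png

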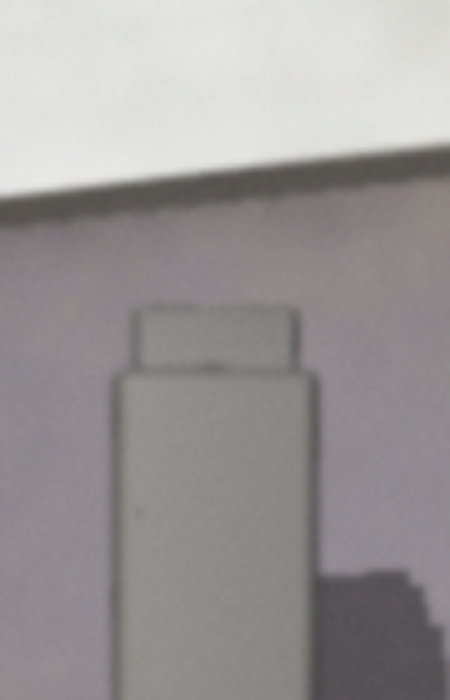

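```bash
python3 - <<'E'
from fit import *
i=pickle.load(open('pics/w7.pkl','rb')); C=cloud(i,np.load('pics/w7.npy'))
Rz=R.from_euler('z',-S[2])
for us in [(260,295),(375,400)]:
    L=Rz.apply(C[70:270:3,us[0]:us[1]:3].reshape(-1,3)); L=L[abs(L[:,2])<.02]; print(np.polyfit(L[:,0],L[:,2],1),len(L),L[:,2].mean())
p,R0=pose(); print(p)
# edges of bar in spacer-aligned frame at top height z(x)
for (u,v) in [(303.4,94.4),(343.4,94.8),(302.7,200),(342.5,200),(302.5,270),(341.7,270),(323,81)]:
    z=.078
    q=at_z(i,u,v,z); print(u,v,Rz.apply(q-p).round(4))
E
```

```text
[ 0.00123726 -0.0011499 ] 801 -0.0005015902325283184
[ 0.00149261 -0.00130994] 602 -0.0005273461764300396
[0.47104812 0.1728906  0.06982585]
303.4 94.4 [0.1011 0.0109 0.0082]
343.4 94.8 [ 0.1009 -0.0081  0.0082]
302.7 200 [0.0511 0.0113 0.0082]
342.5 200 [ 0.0511 -0.0079  0.0082]
302.5 270 [0.0168 0.0115 0.0082]
341.7 270 [ 0.0169 -0.0078  0.0082]
323 81 [0.1073 0.0016 0.0082]
```

```bash
cat >> fit.py <<'E'
def ins(tx,u,dy=0.0,dyaw=0.0,tilt=13.2):
    Rg=R.from_euler('z',Q[2]+dyaw)*R.from_euler('y',-np.radians(tilt))*R.from_euler('x',np.pi)
    return mould2w(Q,[tx-.1065,.055+dy,u+.009])[0],Rg
E
python3 - <<'E'
from fit import *
s=status.get_state();print(s['tcp_pos'],s['eef_rot'],s['time_s'])
g=ins(-.085,.055); print(g[0],g[1].as_euler('xyz',degrees=True)); print(goal(*g))
p,R0=pose(); Rm=R.from_euler('xyz',[180,-12.5,2],degrees=True)
print(goal((p+g[0])/2,Rm))
E
```

```text
[0.47104812 0.1728906  0.06982585] [179.98667377 -11.78328025  -6.46563269] 9.175
[ 0.45625978 -0.05830976  0.064     ] [180.        -13.2         9.2246205]
[ 0.0496  1.157   0.0404  0.0379  0.0157 -0.1702]
[ 0.0248  0.5785  0.0202  0.0199  0.008  -0.092 ]
```

Call:
apply_moves([
  [0.01, 0.2, 0.005, 0.007, 0.003, -0.03],
  [0.018, 0.4, 0.01, 0.013, 0.005, -0.06],
  [0.025, 0.6, 0.02, 0.02, 0.008, -0.092],
  [0.035, 0.8, 0.03, 0.027, 0.011, -0.12],
  [0.042, 0.98, 0.035, 0.033, 0.013, -0.15],
  [0.042, 0.98, 0.035, 0.038, 0.0157, -0.17],
])

```text
time_s: 9.93
tcp_pos: [0.4568, -0.0257, 0.0634]
eef_rot: [180.0, -13.0, 9.1]
contact_force: [0.6, 0.4, -1.1]
gripper_width: 0.0198
```

```bash
python3 - <<'E'
from fit import *
s=status.get_state();print(s['tcp_pos'],s['eef_rot'],s['time_s'])
print(goal(*ins(-.085,.04)));print(goal(*ins(-.085,.024)))
E
```

```text
[ 0.4567815  -0.02565058  0.06337615] [179.97745919 -13.04021561   9.06844552] 9.925
[-0.0438  0.1608  0.0637  0.0006  0.0018 -0.0017]
[-0.0619  0.1608  0.1416  0.0006  0.0018 -0.0017]
```

Call:
apply_moves([
  [-0.044, 0.161, 0.064, 0, 0.002, -0.002],
  [-0.053, 0.161, 0.102, 0, 0.002, -0.002],
  [-0.062, 0.161, 0.142, 0, 0.002, -0.002],
  [-0.062, 0.161, 0.142, 0, 0.002, -0.002],
  [-0.062, 0.161, 0.142, 0, 0.002, -0.002],
])

```text
time_s: 10.55
tcp_pos: [0.4563, -0.0579, 0.0329]
eef_rot: [179.9, -13.2, 9.3]
contact_force: [0.3, -0.2, -0.4]
gripper_width: 0.0199
```

```bash
python3 - <<'E'
from fit import *
s=status.get_state();print(s['tcp_pos'],s['eef_rot'],s['time_s'])
E
python3 snap.py w8; python3 snap.py s8 scene;python3 - <<'E'
from fit import *
i=pickle.load(open('pics/w8.pkl','rb'));p=cv2.imread('pics/w8.png');p2=p.copy()
for P in [(-.065,.08,.012),(-.065,.055,.012),(-.065,.0665,.012),(-.065,.0435,.012),(.03,.0665,.012),(.03,.0435,.012),(.05,.08,.012),(-.085,.055,.024)]:
    u,v=proj(i,mould2w(Q,P))[0]; cv2.circle(p2,(int(round(u)),int(round(v))),1,(0,0,255),-1)
crop(p,250,60,420,200,5,'pics/w8c.png'); crop(p2,220,0,420,300,3,'pics/w8m.png')
p=cv2.imread('pics/s8.png');crop(p,300,190,480,310,4,'pics/s8m.png')
s=status.get_state();print(s['tcp_pos'],s['eef_rot'],s['time_s'])
E
```

```text
[ 0.45631767 -0.05786831  0.03294433] [179.92732108 -13.20968494   9.31787215] 10.55
[ 0.45652381 -0.05786887  0.03324048] [179.93956021 -13.25456334   9.29996427] 10.65
```

View pics/w8c.png

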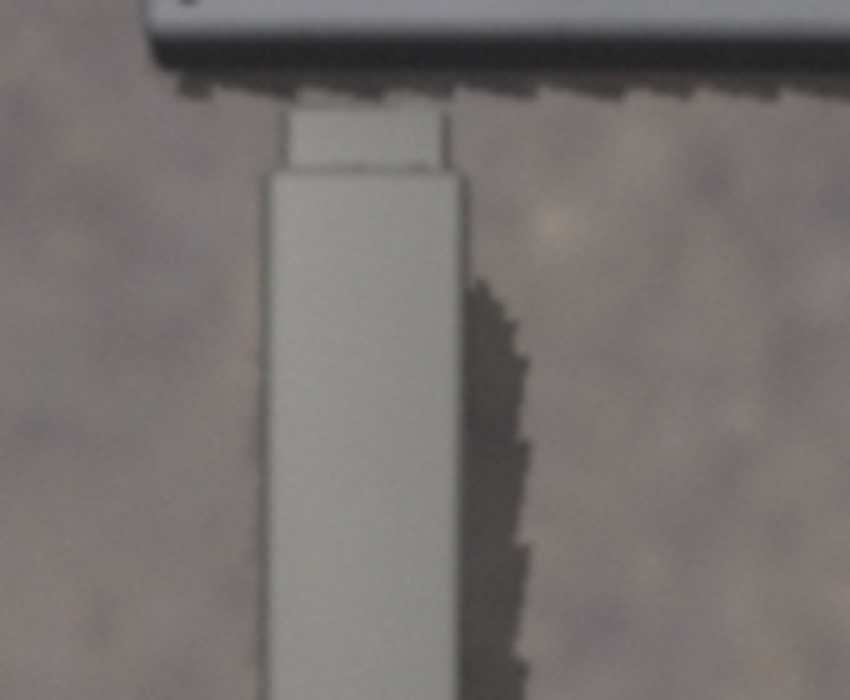

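View pics/w8m.png

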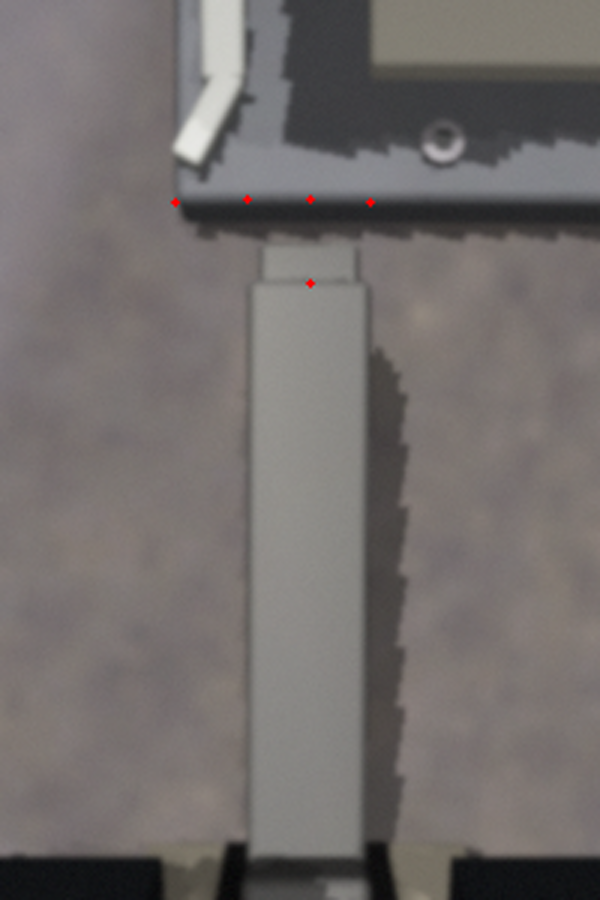

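View pics/s8m.png

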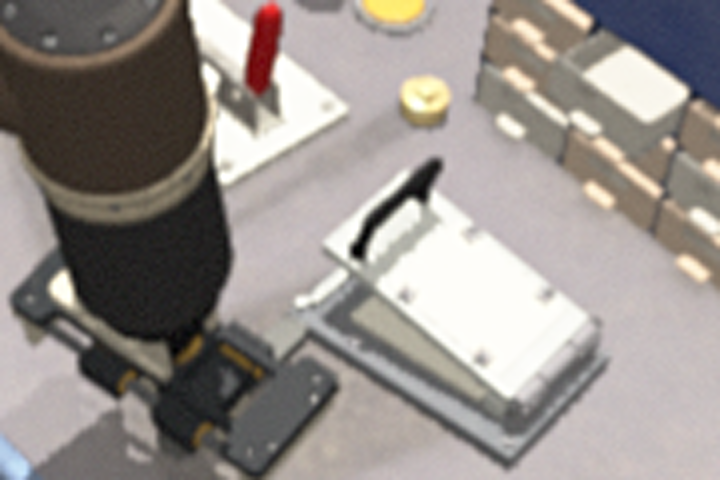

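```bash
python3 - <<'E'
from fit import *
i=pickle.load(open('pics/w8.pkl','rb')); C=cloud(i,np.load('pics/w8.npy'))
Rm=R.from_euler('z',-Q[2])
m=lambda P:(Rm.apply(np.asarray(P)-[Q[0],Q[1],0])).round(4)
for n,u,v,z in [('tip',323.3,81.5,.024),('tip',323.3,81.5,.03),('shL',303.7,94.5,.038),('shR',342.7,94.5,.038),('botL',302.3,280,.038),('botR',341.7,280,.038),('frontedge',323,66.5,.012)]: print(n,m(at_z(i,u,v,z)))
print('tcp',m([0.45631767,-0.05786831,0.03294433]))
L=m(C[100:270:3,308:337:3].reshape(-1,3)); c=np.polyfit(L[:,0],L[:,2],1); print(c, np.polyval(c,[-.19,-.09]))
for v in range(78,100,3): print(v,m(C[v,323]))
print(m(C[58,323]),m(C[45,323]),m(C[130,250]))
E
```

```text
tip [-0.0782  0.0547  0.024 ]
tip [-0.0807  0.0547  0.03  ]
shL [-0.0902  0.0642  0.038 ]
shR [-0.0902  0.0453  0.038 ]
botL [-0.1807  0.065   0.038 ]
botR [-0.1807  0.0455  0.038 ]
frontedge [-0.065   0.0548  0.012 ]
tcp [-0.1914  0.0554  0.0329]
[0.01617999 0.0405913 ] [0.0375171 0.0391351]
78 [-0.0663  0.0547 -0.0002]
81 [-0.0839  0.0549  0.0384]
84 [-0.0852  0.0549  0.0382]
87 [-0.0865  0.0549  0.0377]
90 [-0.088   0.0549  0.038 ]
93 [-0.0897  0.0549  0.0387]
96 [-0.0915  0.0549  0.0397]
99 [-0.0928  0.0549  0.0392]
[-0.0603  0.0548  0.012 ] [-0.0533  0.0548  0.0126] [-0.0966  0.0987 -0.0017]
```

```bash
python3 - <<'E'
from fit import *
for tx,u in [(-.084,.0135),(-.065,.0135),(-.045,.0135),(-.025,.0135)]: print(tx,goal(*ins(tx,u,dyaw=.004,tilt=12.7)).tolist())
print(status.get_state()['contact_force'])
E
```

```text
-0.084 [-0.0091, 0.0019, 0.053, 0.0011, -0.0062, -0.0017]
-0.065 [0.0834, 0.002, 0.0748, 0.0011, -0.0062, -0.0017]
-0.045 [0.1807, 0.0021, 0.0977, 0.0011, -0.0062, -0.0017]
-0.025 [0.2781, 0.0022, 0.1207, 0.0011, -0.0062, -0.0017]
[-0.18101889  0.13651071 -0.74588142]
```

Call:
apply_moves([
  [-0.009, 0.002, 0.053, 0.001, -0.006, -0.004],
  [-0.009, 0.002, 0.053, 0.001, -0.006, -0.004],
  [0.04, 0.002, 0.0645, 0.001, -0.006, -0.004],
  [0.083, 0.002, 0.075, 0.001, -0.006, -0.004],
  [0.13, 0.002, 0.086, 0.001, -0.006, -0.004],
  [0.181, 0.002, 0.098, 0.001, -0.006, -0.004],
  [0.181, 0.002, 0.098, 0.001, -0.006, -0.004],
])

```text
time_s: 11.52
tcp_pos: [0.4969, -0.0516, 0.0225]
eef_rot: [179.9, -12.7, 9.7]
contact_force: [0.4, 0.1, -1.2]
gripper_width: 0.0198
```

```bash
python3 snap.py w9;python3 - <<'E'
from fit import *
i=pickle.load(open('pics/w9.pkl','rb'));p=cv2.imread('pics/w9.png')
crop(p,220,0,420,200,4,'pics/w9c.png')
s=status.get_state();print(s['tcp_pos'],s['eef_rot'],s['time_s'],s['contact_force'],s['moment'])
g=ins(-.045,.0135,dyaw=.0075,tilt=12.7); print(g[0])
C=cloud(i,np.load('pics/w9.npy'));Rm=R.from_euler('z',-Q[2])
m=lambda P:(Rm.apply(np.asarray(P)-[Q[0],Q[1],0])).round(4)
L=m(C[100:270:3,308:337:3].reshape(-1,3)); c=np.polyfit(L[:,0],L[:,2],1); print(c, np.polyval(c,[-.15,-.05])-.014)
E
```

```text
[ 0.49603993 -0.05184081  0.02232326] [179.94770052 -12.70417891   9.65541798] 11.575 [-0.75607743  0.39083116 -1.55237853] [-0.20286303  0.84782617 -0.01265588]
[ 0.49574248 -0.05189755  0.0225    ]
[0.00858502 0.02833426] [0.01304651 0.01390501]
```

View pics/w9c.png

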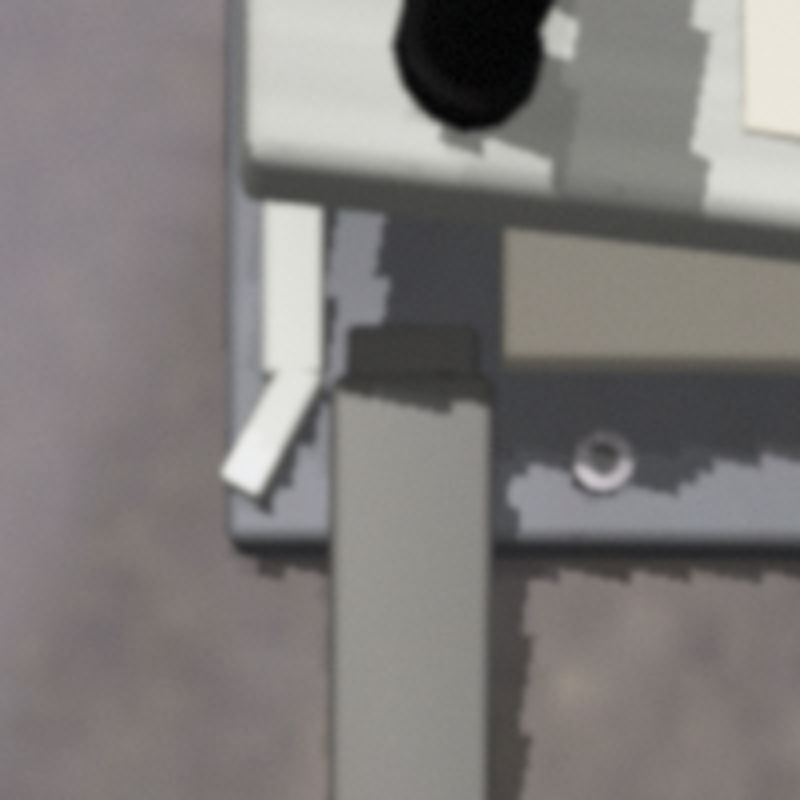

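```bash
python3 - <<'E'
from fit import *
for tx in [-.03,-.015,0,.012,.022]: print(tx,goal(*ins(tx,.0135,dyaw=.0075,tilt=12.7)).tolist())
E
```

```text
-0.03 [0.0719, 0.0006, 0.0153, 0.0006, -0.0, 0.0]
-0.015 [0.145, 0.0011, 0.0318, 0.0006, -0.0, 0.0]
0 [0.2182, 0.0017, 0.0483, 0.0006, -0.0, 0.0]
0.012 [0.2767, 0.0021, 0.0615, 0.0006, -0.0, 0.0]
0.022 [0.3255, 0.0025, 0.0725, 0.0006, -0.0, 0.0]
```

Call:
apply_moves([
  [0.036, 0, 0.008, 0, 0, 0],
  [0.072, 0, 0.0155, 0, 0, 0],
  [0.108, 0.001, 0.0235, 0, 0, 0],
  [0.145, 0.001, 0.032, 0, 0, 0],
  [0.182, 0.001, 0.04, 0, 0, 0],
  [0.218, 0.001, 0.0485, 0, 0, 0],
  [0.218, 0.001, 0.0485, 0, 0, 0],
])

```text
time_s: 12.45
tcp_pos: [0.5407, -0.0444, 0.0224]
eef_rot: [179.9, -12.7, 9.7]
contact_force: [-0.0, -0.7, -0.8]
gripper_width: 0.0199
```

```bash
python3 - <<'E'
from fit import *
s=status.get_state();print(s['tcp_pos'],s['eef_rot'],s['time_s'],s['contact_force'],s['moment'])
print(ins(0,.0135,dyaw=.0075,tilt=12.7)[0])
for tx in [.01,.02,.03,.034]: print(tx,goal(*ins(tx,.013,dyaw=.0075,tilt=12.7)).tolist())
E
```

```text
[ 0.54073333 -0.04440672  0.02239065] [179.94614815 -12.71375667   9.65920397] 12.45 [-0.03016805 -0.67020796 -0.76081559] [-0.20029607  0.86353782  0.02991263]
[ 0.54016052 -0.04468381  0.0225    ]
0.01 [0.0454, 0.0013, 0.0122, 0.0006, -0.0002, 0.0001]
0.02 [0.0941, 0.0016, 0.0232, 0.0006, -0.0002, 0.0001]
0.03 [0.1429, 0.002, 0.0342, 0.0006, -0.0002, 0.0001]
0.034 [0.1624, 0.0021, 0.0386, 0.0006, -0.0002, 0.0001]
```

Call:
apply_moves([
  [0.025, 0.001, 0.007, 0, 0, 0],
  [0.05, 0.001, 0.0133, 0, 0, 0],
  [0.075, 0.001, 0.019, 0, 0, 0],
  [0.095, 0.0015, 0.0235, 0, 0, 0],
  [0.112, 0.0015, 0.0274, 0, 0, 0],
  [0.122, 0.0015, 0.03, 0, 0, 0],
])

```text
time_s: 13.2
tcp_pos: [0.5658, -0.0405, 0.0219]
eef_rot: [179.9, -12.7, 9.7]
contact_force: [0.2, -0.2, -1.5]
gripper_width: 0.0199
```

Call:
apply_moves([
  [0.006, 0, 0.0013, 0, 0, 0],
  [0.012, 0, 0.0026, 0, 0, 0],
  [0.018, 0, 0.004, 0, 0, 0],
  [0.02, 0, 0.0044, 0, 0, 0],
])

```text
time_s: 13.7
tcp_pos: [0.5686, -0.0402, 0.0215]
eef_rot: [179.9, -12.6, 9.6]
contact_force: [-6.7, -0.1, 3.6]
gripper_width: 0.02
```

Call:
apply_moves([
  [0.006, 0, 0.001, 0, 0, 0],
  [0.012, 0, 0.002, 0, 0, 0],
  [0.012, 0, 0.002, 0, 0, 0],
])

```text
time_s: 14.08
tcp_pos: [0.5686, -0.0403, 0.0214]
eef_rot: [179.9, -12.4, 9.6]
contact_force: [-13.2, 2.2, 12.0]
gripper_width: 0.0196
```

```bash
python3 snap.py w10;python3 snap.py s10 scene;python3 - <<'E'
from fit import *
s=status.get_state();print(s['tcp_pos'],s['eef_rot'],s['time_s'],s['contact_force'],s['moment'])
Rm=R.from_euler('z',-Q[2])
m=lambda P:(Rm.apply(np.asarray(P)-[Q[0],Q[1],0])).round(4)
print('tip est',m(s['tcp_pos'])+[.107,0,-.009])
p=cv2.imread('pics/w10.png'); crop(p,220,100,420,300,4,'pics/w10c.png')
p=cv2.imread('pics/s10.png'); crop(p,330,190,490,310,5,'pics/s10c.png')
E
```

```text
[ 0.5686166  -0.04027429  0.02141391] [179.93630409 -12.39818713   9.59325398] 14.175 [-11.55412544   2.62300149  10.75747333] [0.75019002 4.06318436 0.30558899]
tip est [0.0293 0.0548 0.0124]
```

View pics/w10c.png

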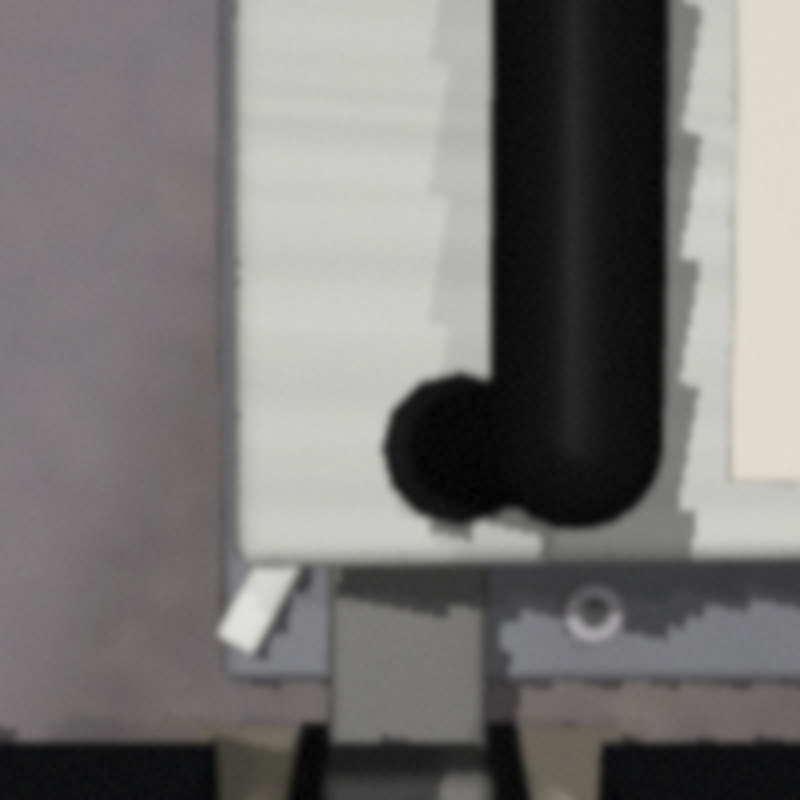

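View pics/s10c.png

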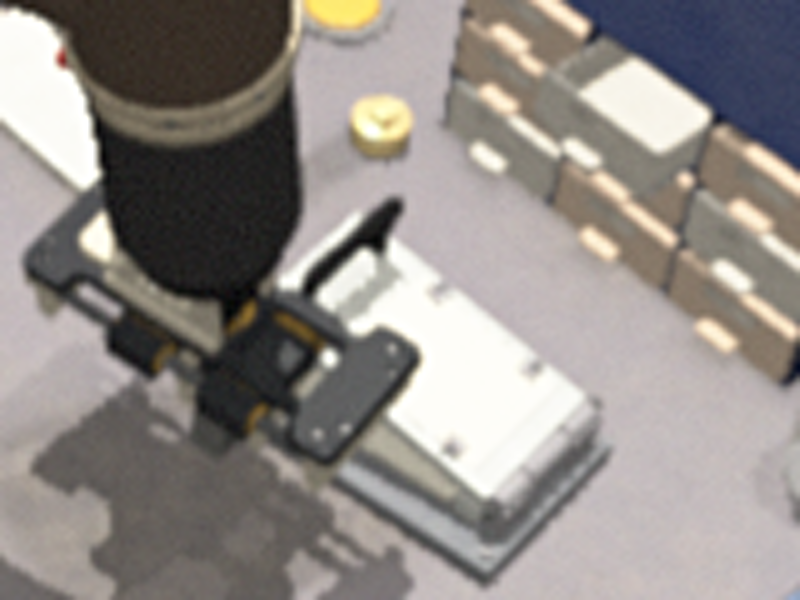

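Call:
apply_moves([
  [0, 0, 0, 0, 0, 0],
  [0, 0, 0, 0, 0, 0],
  [0, 0, 0, 0, 0, 0],
  [0, 0, 0, 0, 0, 0],
], hand=0)

```text
time_s: 14.68
tcp_pos: [0.5689, -0.0402, 0.0215]
eef_rot: [179.9, -12.4, 9.6]
contact_force: [-0.1, -0.8, 0.1]
gripper_width: 0.0434
```

```bash
python3 - <<'E'
from fit import *
s=status.get_state();print(s['tcp_pos'],s['eef_rot'],s['time_s'],s['contact_force'],s['gripper_width'])
# retreat: back along -mould x slightly and up along tool -z
p,R0=pose()
for back in [.03,.06,.09]: print(goal(p+R0.apply([0,0,-back]),R0))
print(goal(*leafgoal(.22,.07)))
E
```

```text
[ 0.56890736 -0.0402117   0.0214603 ] [179.93592309 -12.41877304   9.59839988] 14.675 [-0.11927148 -0.82328656  0.09246236] 0.043354685342752115
[-0.   -0.   -0.15  0.    0.    0.  ]
[ 0.   0.  -0.3  0.   0.   0. ]
[ 0.   -0.   -0.45  0.    0.    0.  ]
[ 0.515   0.1175 -0.5424  0.1398 -0.137   0.0192]
```

Call:
apply_moves([
  [0, 0, -0.2, 0, 0, 0],
  [0, 0, -0.45, 0, 0, 0],
  [-0.1, 0, -0.65, 0, 0, 0],
  [-0.1, 0, -0.65, 0, 0, 0],
  [-0.1, 0, -0.65, 0, 0, 0],
])

```text
time_s: 15.3
tcp_pos: [0.5221, -0.0479, 0.144]
eef_rot: [179.9, -12.5, 9.6]
contact_force: [1.1, 0.5, 0.0]
gripper_width: 0.0441
```

```bash
python3 snap.py w11;python3 - <<'E'
from fit import *
s=status.get_state();print(s['tcp_pos'],s['eef_rot'],s['time_s'],s['contact_force'],s['gripper_width'])
i=pickle.load(open('pics/w11.pkl','rb'));p=cv2.imread('pics/w11.png')
for P in [(-.070,.045,.042),(-.070,.065,.042),(-.1,.045,.042),(-.1,.065,.042)]:
    u,v=proj(i,mould2w(Q,P))[0]; print(u,v);cv2.circle(p,(int(round(u)),int(round(v))),1,(0,0,255),-1)
for a in [.2,.22]:
    u,v=proj(i,mould2w(Q,leaf2m(a,[0,.14,.039])))[0]; cv2.circle(p,(int(round(u)),int(round(v))),1,(0,0,255),-1)
cv2.imwrite('pics/w11m.png',p)
E
```

```text
[ 0.521975   -0.04799635  0.14340371] [179.93639916 -12.37153168   9.59215019] 15.35 [ 1.23738863 -0.21239251 -0.18829134] 0.043890477569865374
334.0206728731794 200.86463266853104
309.1431763330064 200.71310053980855
333.7068371103485 238.10346274929887
309.0118041431183 237.95596142743005
```

View pics/w11m.png

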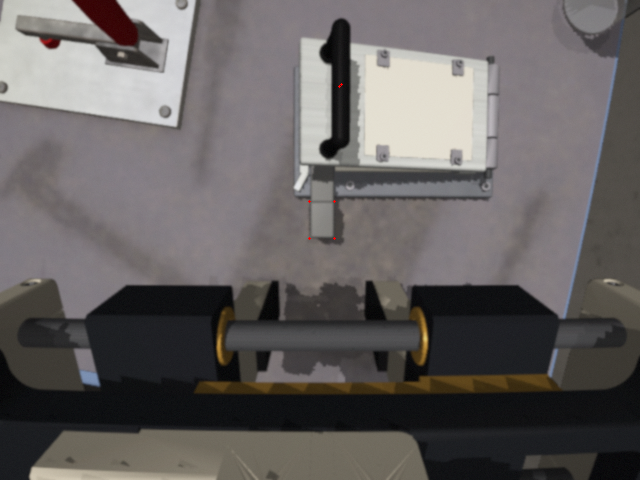

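```bash
cat >> fit.py <<'E'
HP=np.array([.6459,-.0349,.0824]); HR=R.from_euler('xyz',[-167.1,.1,9.2],degrees=True)
def hg(back): return HP+HR.apply([0,0,-back]),HR
E
python3 - <<'E'
from fit import *
print(leafgoal(.22)[0])
print(goal(*hg(.08)))
E
```

```text
[ 0.6465308  -0.03529324  0.08126528]
[ 0.6257  0.1279  0.0505  0.143  -0.1375  0.0198]
```

Call:
apply_moves([
  [0.2, 0.04, -0.05, 0.05, -0.045, 0.007],
  [0.42, 0.09, 0.0, 0.1, -0.09, 0.013],
  [0.626, 0.128, 0.05, 0.143, -0.1375, 0.02],
  [0.626, 0.128, 0.05, 0.143, -0.1375, 0.02],
  [0.626, 0.128, 0.05, 0.143, -0.1375, 0.02],
])

```text
time_s: 15.98
tcp_pos: [0.6483, -0.0529, 0.1572]
eef_rot: [-167.1, 0.4, 9.1]
contact_force: [-0.4, -0.2, 0.1]
gripper_width: 0.0434
```

```bash
python3 snap.py w12;python3 - <<'E'
from fit import *
s=status.get_state();print(s['tcp_pos'],s['eef_rot'],s['time_s'],s['contact_force'],s['gripper_width'])
print(goal(*hg(.0)))
E
```

```text
[ 0.64798754 -0.05259258  0.15893762] [-167.11254959    0.23080169    9.17740154] 16.025 [-0.1883985  -0.33608824  0.15986041] 0.04390199917023054
[ 5.300e-03 -1.400e-03  3.929e-01  1.000e-04  1.400e-03 -6.000e-04]
```

View pics/w12.png

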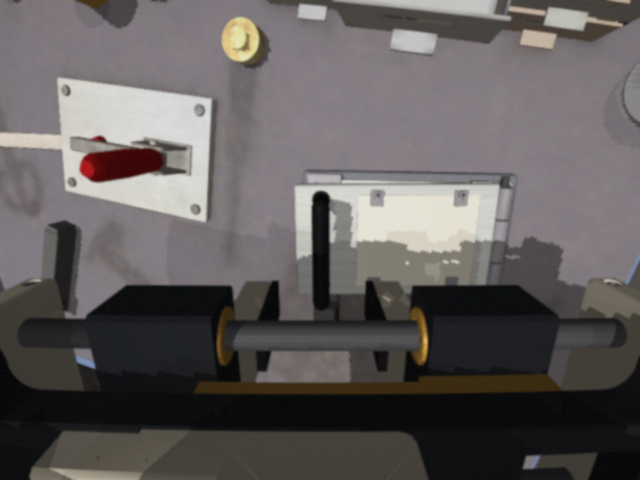

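Call:
apply_moves([
  [0.003, 0, 0.2, 0, 0.001, 0],
  [0.005, -0.001, 0.385, 0, 0.001, 0],
  [0.005, -0.001, 0.393, 0, 0.001, 0],
  [0.005, -0.001, 0.393, 0, 0.001, 0],
])

```text
time_s: 16.52
tcp_pos: [0.6463, -0.035, 0.0847]
eef_rot: [-167.2, -0.0, 9.2]
contact_force: [0.1, -0.5, 0.4]
gripper_width: 0.0438
```

Call:
apply_moves([
  [0, 0, 0, 0, 0, 0],
  [0, 0, 0, 0, 0, 0],
  [0, 0, 0, 0, 0, 0],
  [0, 0, 0, 0, 0, 0],
  [0, 0, 0, 0, 0, 0],
  [0, 0, 0, 0, 0, 0],
], hand=1, grip_force=50)

```text
time_s: 17.27
tcp_pos: [0.6464, -0.0355, 0.0848]
eef_rot: [-167.2, -0.0, 9.2]
contact_force: [0.4, -3.0, 0.6]
gripper_width: 0.0106
```

```bash
python3 - <<'E'
from fit import *
s=status.get_state();print(s['tcp_pos'],s['eef_rot'],s['time_s'],s['contact_force'],s['moment'],s['gripper_width'])
p,R0=pose(); G=p-R0.apply([0,0,go]); m=R.from_euler('z',-Q[2]).apply(G-[Q[0],Q[1],0]); print(m,'angle',np.arctan2(m[2]-.031,m[1]+.085)-np.arctan2(.039,.14))
for b in [.19,.16,.13,.1,.08,.06,.05,.04,.03,.02,.01,0]: print(b,rel(.22,b).tolist())
E
```

```text
[ 0.64641742 -0.03545568  0.08476043] [-1.67200987e+02 -1.56958792e-02  9.21386015e+00] 17.275 [ 0.42438014 -2.98296139  0.57724597] [-1.94787512 -0.34386691  0.05387224] 0.010593900792350527
[-0.00014376  0.04291045  0.1030933 ] angle 0.24155884075896228
0.19 [0.0, -0.0027, 0.021, -0.0191, 0.0, 0.0]
0.16 [-0.0, -0.0048, 0.0422, -0.0382, -0.0, 0.0]
0.13 [-0.0, -0.0062, 0.0633, -0.0573, 0.0, 0.0]
0.1 [-0.0, -0.0071, 0.0845, -0.0764, -0.0, -0.0]
0.08 [-0.0, -0.0072, 0.0987, -0.0891, 0.0, 0.0]
0.06 [-0.0, -0.0072, 0.1128, -0.1019, 0.0, 0.0]
0.05 [0.0, -0.007, 0.1199, -0.1082, 0.0, 0.0]
0.04 [-0.0, -0.0068, 0.127, -0.1146, -0.0, -0.0]
0.03 [-0.0, -0.0065, 0.134, -0.121, 0.0, 0.0]
0.02 [-0.0, -0.0061, 0.1411, -0.1273, 0.0, 0.0]
0.01 [-0.0, -0.0057, 0.1481, -0.1337, 0.0, 0.0]
0 [0.0, -0.0052, 0.1552, -0.1401, 0.0, 0.0]
```

Call:
apply_moves([
  [0, -0.0027, 0.021, -0.019, 0, 0],
  [0, -0.0048, 0.042, -0.038, 0, 0],
  [0, -0.0062, 0.063, -0.057, 0, 0],
  [0, -0.0071, 0.0845, -0.0765, 0, 0],
  [0, -0.0072, 0.0987, -0.089, 0, 0],
  [0, -0.0072, 0.113, -0.102, 0, 0],
  [0, -0.007, 0.12, -0.108, 0, 0],
])

```text
time_s: 18.15
tcp_pos: [0.6452, -0.0283, 0.0615]
eef_rot: [-177.0, -0.0, 9.2]
contact_force: [-1.8, 1.4, 2.8]
gripper_width: 0.0108
```

```bash
python3 - <<'E'
from fit import *
s=status.get_state();print(s['tcp_pos'],s['eef_rot'],s['time_s'],s['contact_force'],s['moment'],s['gripper_width'])
for b in [.04,.03,.02,.01,0,-.01]: print(b,rel(.05,b).tolist())
E
```

```text
[ 0.64524869 -0.02831744  0.0614853 ] [-1.76953890e+02 -9.78106467e-03  9.24520675e+00] 18.15 [-1.80908515  1.4021346   2.76216582] [0.37465166 0.2832339  0.04942236] 0.010802743900593834
0.04 [-0.0, -0.001, 0.007, -0.0064, 0.0, 0.0]
0.03 [-0.0, -0.0019, 0.014, -0.0127, 0.0, 0.0]
0.02 [-0.0, -0.0027, 0.021, -0.0191, 0.0, 0.0]
0.01 [-0.0, -0.0035, 0.0281, -0.0255, 0.0, 0.0]
0 [0.0, -0.0042, 0.0351, -0.0318, 0.0, 0.0]
-0.01 [-0.0, -0.0048, 0.0422, -0.0382, 0.0, 0.0]
```

Call:
apply_moves([
  [0, -0.001, 0.007, -0.0064, 0, 0],
  [0, -0.0019, 0.014, -0.0127, 0, 0],
  [0, -0.0027, 0.021, -0.019, 0, 0],
  [0, -0.0035, 0.028, -0.0255, 0, 0],
  [0, -0.0035, 0.028, -0.0255, 0, 0],
])

```text
time_s: 18.77
tcp_pos: [0.645, -0.0272, 0.0557]
eef_rot: [-179.3, -0.0, 9.3]
contact_force: [-0.5, 1.0, -0.0]
gripper_width: 0.0107
```

```bash
python3 - <<'E'
from fit import *
s=status.get_state();print(s['tcp_pos'],s['eef_rot'],s['time_s'],s['contact_force'],s['moment'],s['gripper_width'])
p,R0=pose(); 
for dz in [0,-.002,-.004,-.006]: print(goal(p+[0,0,dz],R.from_euler('xyz',[180,0,9.2],degrees=True)))
E
```

```text
[ 0.64503996 -0.02717933  0.0556945 ] [-1.79263175e+02 -4.68601493e-03  9.26416393e+00] 18.775 [-0.45156873  1.04427583 -0.01706419] [0.4890537  0.11065745 0.01454918] 0.010676354384387129
[ 0.      0.      0.     -0.0082 -0.      0.0007]
[-0.      0.0001  0.01   -0.0082 -0.      0.0007]
[-0.      0.0003  0.02   -0.0082 -0.      0.0007]
[-0.      0.0004  0.03   -0.0082 -0.      0.0007]
```

Call:
apply_moves([
  [0, 0, 0.005, -0.004, 0, 0],
  [0, 0, 0.01, -0.008, 0, 0],
  [0, 0, 0.015, -0.008, 0, 0],
  [0, 0, 0.015, -0.008, 0, 0],
])

```text
time_s: 19.27
tcp_pos: [0.6451, -0.0273, 0.0551]
eef_rot: [180.0, -0.1, 9.3]
contact_force: [-8.8, 4.0, 19.6]
gripper_width: 0.0105
```

```bash
python3 snap.py w13;python3 snap.py s13 scene;python3 - <<'E'
from fit import *
s=status.get_state();print(s['tcp_pos'],s['eef_rot'],s['time_s'],s['contact_force'],s['moment'],s['gripper_width'])
p=cv2.imread('pics/s13.png'); crop(p,330,190,490,310,5,'pics/s13c.png')
Rm=R.from_euler('z',-Q[2]); m=lambda P:(Rm.apply(P-np.array([Q[0],Q[1],0])))
for n in ['s13','w13','s10']:
    i=pickle.load(open(f'pics/{n}.pkl','rb')); C=cloud(i,np.load(f'pics/{n}.npy')); L=m(C.reshape(-1,3))
    k=(abs(L[:,0])<.04)&(L[:,1]>-.07)&(L[:,1]<.072)&(L[:,2]>.028)&(L[:,2]<(.08 if n=='s10' else .042))
    L=L[k]; 
    c,_,_,_=np.linalg.lstsq(np.c_[L[:,0],L[:,1]+.085,np.ones(len(L))],L[:,2],rcond=None); print(n,len(L),c)
E
```

```text
[ 0.64514188 -0.02720736  0.05507755] [ 1.79986681e+02 -6.44715594e-02  9.29951113e+00] 19.375 [-9.05811967  3.22556523 19.9715492 ] [1.19904892 3.1033878  0.07526029] 0.010425702964255788
s13 1104 [ 0.00094457 -0.00601928  0.03703986]
w13 17623 [ 0.01189141 -0.00407978  0.03597565]
s10 1006 [0.01043462 0.21703543 0.03736534]
```

View pics/s13c.png

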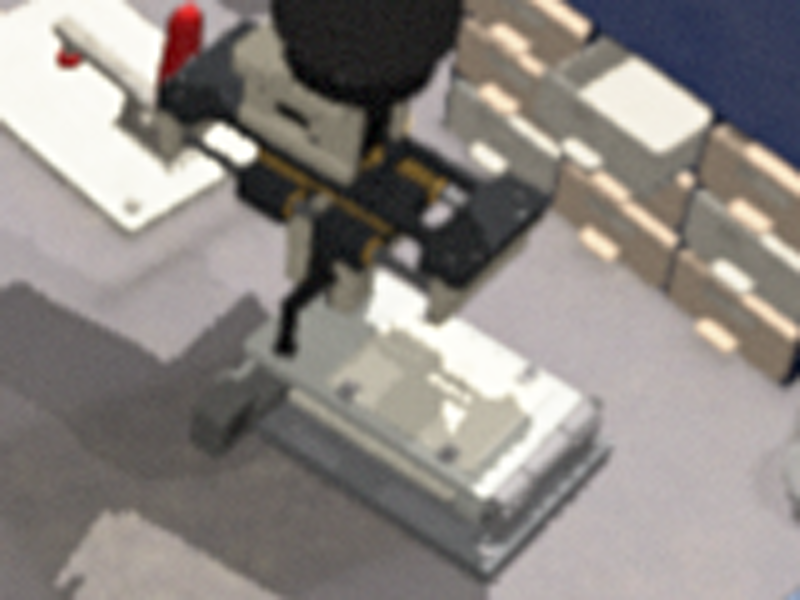

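View pics/w13.png

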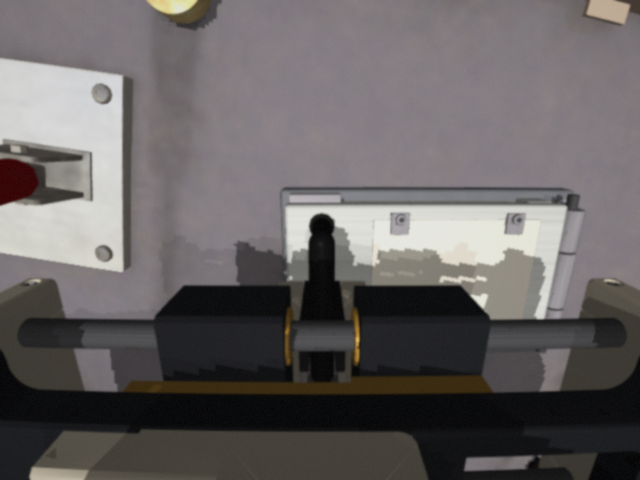

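Call:
apply_moves([
  [-0.003, 0, 0.013, 0, 0, 0],
  [-0.004, 0, 0.015, 0, 0, 0],
  [-0.004, 0, 0.016, 0, 0, 0],
  [-0.004, 0, 0.016, 0, 0, 0],
  [-0.004, 0, 0.016, 0, 0, 0],
])

```text
time_s: 20.0
tcp_pos: [0.6451, -0.0272, 0.055]
eef_rot: [180.0, -0.2, 9.3]
contact_force: [-8.0, 3.4, 23.5]
gripper_width: 0.0101
```

```bash
python3 snap.py t14 top;python3 snap.py s14 scene;python3 - <<'E'
from fit import *
s=status.get_state();print(s['tcp_pos'],s['eef_rot'],s['time_s'],s['contact_force'],s['moment'],s['gripper_width'])
i=pickle.load(open('pics/s14.pkl','rb'));p=cv2.imread('pics/s14.png')
for P in [(-.070,.045,.042),(-.070,.065,.042),(-.1,.045,.042),(-.1,.065,.042)]:
    u,v=proj(i,mould2w(Q,P))[0]; cv2.circle(p,(int(round(u)),int(round(v))),0,(0,0,255),-1)
crop(p,355,245,435,305,10,'pics/s14c.png')
p=cv2.imread('pics/t14.png'); crop(p,150,150,470,310,2.5,'pics/t14c.png')
E
```

```text
[ 0.64518154 -0.02725749  0.0550402 ] [179.95306533  -0.21365977   9.34236106] 20.1 [-8.34302759  3.73429203 23.94512498] [ 1.42250906  3.15736508 -0.02749432] 0.010621988882191201
```

View pics/s14c.png

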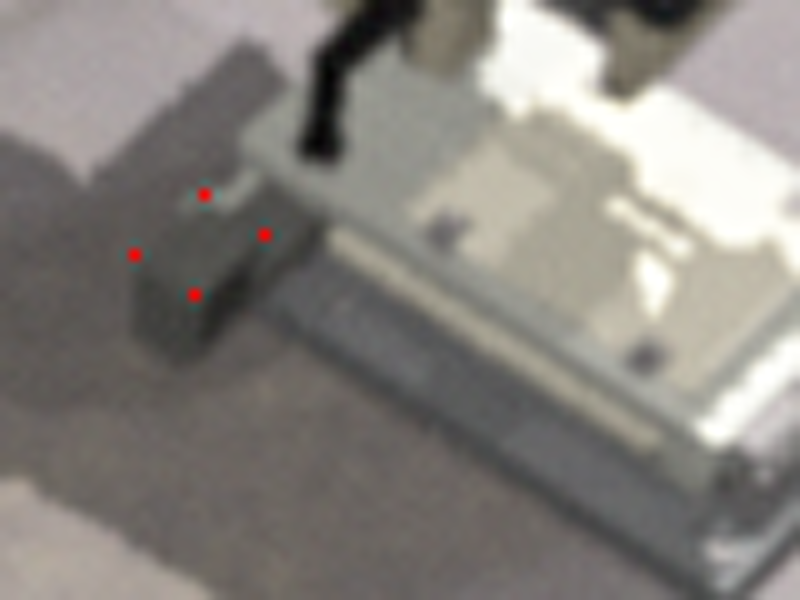

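View pics/t14c.png

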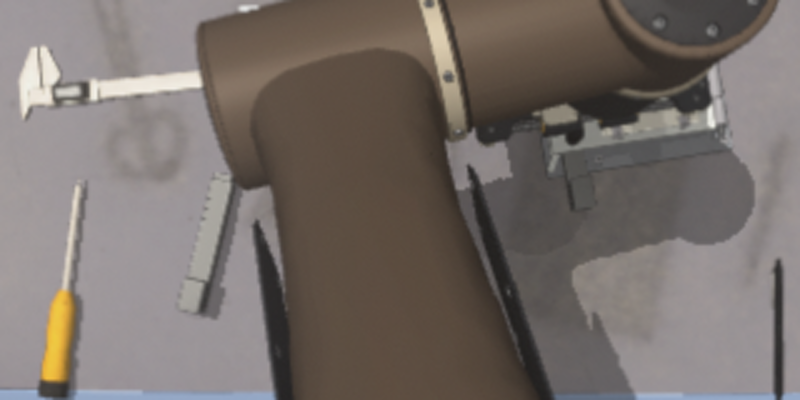

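```bash
python3 - <<'E'
from h import *
r.close_job(); s=status.get_state(); print(s['time_s'],s['contact_force'],s['gripper_width'])
E
```

```text
the job is handed in; nothing more can be done
the job is handed in; nothing more can be done
```

The plaque mould is set up for casting and the job is handed in, at about 20 s of the 64 s allowed. I lifted the leaf to about 0.22 rad and slid the thin spacer, plain end first, into the slot until it met the stop. Then I brought the leaf down onto the spacer and finished still gripping the handle and pressing down.

- **Spacer:** it stopped moving at the stop while the push rose to about 13 N. The estimated tip position was 29.3 mm against the nominal 30 mm. In the last picture the grip block stood where I expected it in front of the base.
- **Leaf:** depth fits from two cameras give −0.004 to −0.006 rad, which is level within their noise. The press held at about 24 N, with the grip command at 50 N.
- **Other items:** in the last top view the thick spacer, screwdriver and pen lie where they started. So does the visible part of the calliper; the arm hid the rest of it.
- **Not fully clean:** a sideways force of about 8 N at the handle, along the bar, remained during the final press. One small correction barely reduced it, so I left it.

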